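# Pack the port caps and gauge, shut the service case and clamp it

### The arm

A 6-joint arm with a two-finger parallel gripper is mounted at the origin on the work surface. World frame = base frame: x ahead of the robot, y to its left, z up, the work surface at z = 0. Lengths are in m, angles in degrees, forces in N, time in s.
With the tool pointing down it reaches from about 0.25 to 0.725 m from the base axis. Payload 9.7 kg.
Tool frame: the origin (TCP) lies between the finger pads; the fingertips stand 25 mm ahead of it and the grasp point (between the pads) lies 6 mm ahead of it; z points along the fingers, y is the line along which they close (so a half turn about z gives the same grasp; the last joint's range is limited). The gripper opens to 85 mm and grips with 20 to 120 N. Pads are 22 mm wide; open, the fingers measure 114 mm over their backs; the gripper's body (76 mm by 85 mm) begins 54 mm behind the grasp point. The pads swing forward as they close: fully open they stand 13 mm farther back than shut.
Start: joints at [-72.708, 4.979, 10.078, 95.1, 0, 90], TCP at [0.163, -0.525, 0.256] pointing down, gripper open.
Joint ranges: [-179.16, 179.16], [-48.56, 103.87], [-65.8, 70.77], [-126.05, 130.52], [-82.76, 87.17], [-180, 180]. Speed limits (degrees/s): [127.2, 127.2, 147.25, 180, 180, 180].

### API

Orientations are given as [roll, pitch, yaw] about the fixed x, y, z axes, in that order (R = Rz(yaw) Ry(pitch) Rx(roll)).
In Python, from workcell import bot, imaging gives the robot as it stands (bot), with the cameras (imaging).
- The arm moves only by the shell command python3 drive.py 'ROWS' [FORCE]. ROWS is rows parted by semicolons, their numbers by spaces, 1 to 5 of them, each of 5 numbers: dx, dy, dz in m, then a turn about the tool's z in degrees, then the finger opening in m; each row is the pose to reach, as a shift and turn from the pose commanded when the command began, along the tool's axes at that moment; what a row does not reach only later rows make up. A row lasts 1/12 s, in which the tool goes at most 0.0417 m and 7.16 degrees, less where a joint would pass 70% of its speed; a pose out of reach is approached as far as the arm can. The fingers move at their own pace and stop on an object; FORCE is the grip in N (left out, the last holds). Time passes only in rows, so rows that do not move let the fingers close. It prints the time, the measured TCP pose, the force, the opening and the grip force at its end.
- bot.get_obs(): the state, without advancing time (a new reading comes with each control period).
- imaging.camera(name): name is "scene" or "side" or "wrist"; returns the picture (400x640x3 uint8, blue, green, red); there is no depth.
- imaging.camera_info(name): a dict with "mtx" (3x3 intrinsics, pixels), "k1" (the pictures are not rectified: a ray, as slopes to the right and down, at radius r is drawn at 1 + k1 r^2 times it, then the intrinsics apply), "extrinsics" (4x4, takes a point from camera to world coordinates). Camera axes: x right, y down, z forward; pixel columns grow to the right and rows downward; lengths in m; the calibration is good to about 2 mm. A picture is of the moment at which its call begins: read the wrist's pose just before it. camera_info takes no time and is no camera call; for the wrist camera it gives the pose at the moment of the call.
- bot.job_done(): hands the job in; it is judged then, once.
The state is a dict: "time": time; "q": joint angles; "qd": joint speeds; "joint_efforts": joint torques, N m; "ee_pos": TCP position; "tcp_rot": TCP orientation; "wrist_force": force on the tool from outside, world axes, zero at the start; "torque": the same for the moment, N m; "opening": finger opening in m; "grasp_force": force on a finger pad.
Only numpy, scipy, OpenCV 4.12 (cv2) and the standard library are available. Lean on these libraries where they do the work, as an engineer would, in place of code of your own. Each camera call takes 0.05 s, during which the arm holds its last target. There are 200 camera calls.

### The job

Pack the service case beside the hydraulic unit: put the pressure gauge and every red port cap nested on the aluminium stands into the case, each sitting flat and right way up (dial or boss upwards) in a pocket of its own. When all are in, shut the lid fully, and only then swing the red-handled clamp over and press it fully down on the lid. Leave the yellow ring, the wrench and the oil bottle where they are.

Things in the scene. Friction and masses are not known exactly. Their poses are not given: they have to be found in the camera images.
- case: blue case base, fixed: 156 mm deep (x) by 232 wide (y), open top, outer walls 4 mm thick, 22 mm high, floor 5 mm thick; six 72 x 72 mm pockets centred at x = +-38, y = -76, 0, 76 mm, with 4 mm ribs between that reach 18 mm above the bench. Origin: centre of the underside, on the bench (z = 0). The lid hinge is on its +x side (away from the robot), the clamp on its +y side
- lid (a joint): angle of the blue hood lid, rad: 0 = shut, 1.8 to 1.95 = standing open at the start, tilted back past upright at the case's +x side, reaching 195 mm above the bench. Stiff hinge (0.5 N m): it stays where it is left. Shut, the lid's top is 54 mm above the bench (50 mm inside)
- lid_tab (a point): centre of the yellow pull tab on the lid's free edge, a block 24 mm wide along case y, 26 mm long (25 mm past the lid's front), 12 mm thick. When shut: 168 mm from the hinge line towards case -x, 26 mm above it, nothing below it but the bench. Pinched by its ends (fingers closing along case y) it turns between the pads as the lid swings
- lid_hinge (a point): middle of the lid's hinge line, which runs along the case's y at the rear (+x) rim, 22 mm above the bench; fixed to the case
- clamp (a joint): angle of the hold-down clamp arm, rad: 0 = down, level, its rubber foot on the shut lid; 2.45 to 2.75 = swung open at the start, leaning outwards to the case's +y. It swings up and over about an axis along the case's x and stays where it is left (friction 0.2 N m)
- clamp_grip (a point): centre of the red grip at the end of the clamp arm: 18 x 18 mm across, 50 mm along the arm, 90 mm from the pivot. When down it points to the case's -y, level with the pivot, its underside 17 mm above the lid. Pinched across the case's x it can turn between the pads as the arm swings
- clamp_pivot (a point): pivot of the clamp arm, between two steel cheeks 143 mm from the case's centre along its +y, 80 mm above the bench; fixed to the case
- stand_a: aluminium stand for a stack of caps (cap0, perhaps cap1 nested on it), fixed: disc 72 mm across, 8 mm thick, with a 36 mm boss 17 mm high. Origin: centre of the underside, on the bench
- stand_b: second stand, just like stand_a (cap2, perhaps cap3 nested on it)
- stand_c: third stand, just like stand_a (perhaps cap4 on it, or empty)
- gauge: round pressure gauge, black with white dial and bright rim, 56 mm across, 36 mm high, 180 g, loose on the bench, dial up. Origin: centre of its underside, z axis up through the dial
- ring: yellow plastic ring, 90 mm across, 14 mm high, loose: not part of the job. Origin: centre of the underside
- wrench: steel wrench lying on the bench, loose: not part of the job. Origin: underside
- oil: white oil bottle with black top, 56 mm across, 130 mm high, loose: not part of the job. Origin: centre of the underside
- cap0: red port cap, about 60 g: band 54 mm across, 22 high, on top a boss 36 mm across, 17 high; hollow below (40 mm wide, 20 deep), 2 mm clear all round of the boss beneath. Stacked mouth down on a stand, 22 mm apart; lift 17 mm straight up to free it. Origin: centre of the lower rim, z up through the boss. 3 to 5 caps are present; None if absent
- cap1: red port cap, about 60 g: band 54 mm across, 22 high, on top a boss 36 mm across, 17 high; hollow below (40 mm wide, 20 deep), 2 mm clear all round of the boss beneath. Stacked mouth down on a stand, 22 mm apart; lift 17 mm straight up to free it. Origin: centre of the lower rim, z up through the boss. 3 to 5 caps are present; None if absent
- cap2: red port cap, about 60 g: band 54 mm across, 22 high, on top a boss 36 mm across, 17 high; hollow below (40 mm wide, 20 deep), 2 mm clear all round of the boss beneath. Stacked mouth down on a stand, 22 mm apart; lift 17 mm straight up to free it. Origin: centre of the lower rim, z up through the boss. 3 to 5 caps are present; None if absent
- cap3: red port cap, about 60 g: band 54 mm across, 22 high, on top a boss 36 mm across, 17 high; hollow below (40 mm wide, 20 deep), 2 mm clear all round of the boss beneath. Stacked mouth down on a stand, 22 mm apart; lift 17 mm straight up to free it. Origin: centre of the lower rim, z up through the boss. 3 to 5 caps are present; None if absent
- cap4: red port cap, about 60 g: band 54 mm across, 22 high, on top a boss 36 mm across, 17 high; hollow below (40 mm wide, 20 deep), 2 mm clear all round of the boss beneath. Stacked mouth down on a stand, 22 mm apart; lift 17 mm straight up to free it. Origin: centre of the lower rim, z up through the boss. 3 to 5 caps are present; None if absent

How it is judged (in metres and radians):
On the way, in this order (a step that is already met when the one before it is completed fails the run):
1. the gauge and all the caps present sit flat and upright in the case's pockets, lid still open (x of cap0 in the frame of case between -0.07 and 0.07 m and y of cap0 in the frame of case between -0.108 and 0.108 m and z of each of cap0, cap1, cap2, cap3, cap4, gauge in the frame of case below 0.012 m and angle between each of cap0, cap1, cap2, cap3, cap4, gauge's own z axis and vertical below 0.15 rad and x of cap1 in the frame of case between -0.07 and 0.07 m and y of cap1 in the frame of case between -0.108 and 0.108 m and x of cap2 in the frame of case between -0.07 and 0.07 m and y of cap2 in the frame of case between -0.108 and 0.108 m and x of cap3 in the frame of case between -0.07 and 0.07 m and y of cap3 in the frame of case between -0.108 and 0.108 m and x of cap4 in the frame of case between -0.07 and 0.07 m and y of cap4 in the frame of case between -0.108 and 0.108 m and x of gauge in the frame of case between -0.07 and 0.07 m and y of gauge in the frame of case between -0.108 and 0.108 m and value of joint lid above 0.6 rad), for 0.2 s.
2. the lid is shut while the clamp is still open (value of joint lid below 0.06 rad and value of joint clamp above 0.8 rad), for 0.2 s.
3. the clamp is down on the lid (value of joint clamp below 0.08 rad and value of joint lid below 0.06 rad), for 0.2 s.
At the end, for the whole second after the job is handed in: the gauge and every cap present lie in the case, on its floor (within 7 mm) and upright (within 0.15 rad), at rest; the lid is shut (below 0.06 rad) and the clamp is down (below 0.08 rad) (all of step 3 and x of cap0 in the frame of case between -0.07 and 0.07 m and y of cap0 in the frame of case between -0.108 and 0.108 m and z of each of cap0, cap1, cap2, cap3, cap4, gauge in the frame of case below 0.012 m and angle between each of cap0, cap1, cap2, cap3, cap4, gauge's own z axis and vertical below 0.15 rad and x of cap1 in the frame of case between -0.07 and 0.07 m and y of cap1 in the frame of case between -0.108 and 0.108 m and x of cap2 in the frame of case between -0.07 and 0.07 m and y of cap2 in the frame of case between -0.108 and 0.108 m and x of cap3 in the frame of case between -0.07 and 0.07 m and y of cap3 in the frame of case between -0.108 and 0.108 m and x of cap4 in the frame of case between -0.07 and 0.07 m and y of cap4 in the frame of case between -0.108 and 0.108 m and x of gauge in the frame of case between -0.07 and 0.07 m and y of gauge in the frame of case between -0.108 and 0.108 m and linear speed of each of gauge, cap0, cap1, cap2, cap3, cap4 below 0.03 m/s); the robot touches nothing.
It fails at once if the yellow ring is displaced by more than 40 mm (distance of ring from where it was at the start of the episode above 0.04 m).
It fails at once if the wrench is displaced by more than 40 mm (distance of wrench from where it was at the start of the episode above 0.04 m).
It fails at once if the oil bottle is displaced by more than 40 mm (distance of oil from where it was at the start of the episode above 0.04 m).
Of cap1, cap3, cap4 only 1 to 3 are there at a start; the rules pass over those that are not, and their reading is None.
At some moment in a run one of gauge may be knocked a few centimetres aside while the robot is not near it.
It also fails if it takes over 210 s, if anything falls off the work surface, if the arm or the gripper's body presses on something with over 40 N, if the wrist force passes 120 N, or if a joint passes its speed limit or range.

## Working session

There is one attempt and no reset: what is moved stays moved. The work goes in short steps, Python scripts to look and compute and a shell command to move; the robot and the scene stay as the last step left them, time stands still between calls to the robot, and variables do not carry over. Pictures are saved under pics/ and viewed, at most 14 in all, crops included, and the job is handed in when it is done.

```bash
ls; mkdir -p pics; python3 - <<'E'
from workcell import bot, imaging
import cv2
for n in ("scene","side"):
    im=imaging.camera(n); cv2.imwrite(f"pics/{n}0.png",im)
    i=imaging.camera_info(n); print(n,i)
print(bot.get_obs())
E
```

```text
drive.py
pics
workcell.py
scene {'mtx': array([[513.47846597,   0.        , 323.80525801],
       [  0.        , 513.47846597, 202.11757331],
       [  0.        ,   0.        ,   1.        ]]), 'k1': -0.14640025765474657, 'extrinsics': array([[-0.50788701,  0.54845994, -0.66426085,  1.62529562],
       [ 0.86136812,  0.31458658, -0.39884865,  0.74891934],
       [-0.00978496, -0.77474317, -0.63220035,  1.16998181],
       [ 0.        ,  0.        ,  0.        ,  1.        ]])}
side {'mtx': array([[436.16921252,   0.        , 320.76811195],
       [  0.        , 436.16921252, 206.09940388],
       [  0.        ,   0.        ,   1.        ]]), 'k1': -0.06441466482976019, 'extrinsics': array([[ 0.84644977,  0.36436224, -0.38828204,  0.93543556],
       [ 0.53207782, -0.55085965,  0.64299831, -0.64499823],
       [ 0.02039539, -0.75086204, -0.6601441 ,  0.81207315],
       [ 0.        ,  0.        ,  0.        ,  1.        ]])}
{'time': 0.1, 'q': array([-7.27093525e+01,  5.00756429e+00,  1.00399316e+01,  9.50985035e+01,
       -7.73452450e-04,  9.00016764e+01]), 'qd': array([-0.0126525 , -0.1169239 ,  0.17500983,  0.0224709 , -0.01669619,
       -0.00154096]), 'joint_efforts': array([ 4.95636286e-04, -5.21560371e+01,  4.65652335e+01,  1.59992441e-02,
        1.31667707e-05, -1.83212131e-05]), 'ee_pos': array([ 0.16341844, -0.52498982,  0.25566603]), 'tcp_rot': array([-1.79933864e+02,  7.75387050e-04,  1.72889720e+01]), 'wrist_force': array([ 0.58929449, -0.18826788, -0.05840065]), 'torque': array([-0.02852304, -0.02103748, -0.02366603]), 'grasp_force': 0.0, 'opening': 0.08507567269508104}
```

View pics/scene0.png

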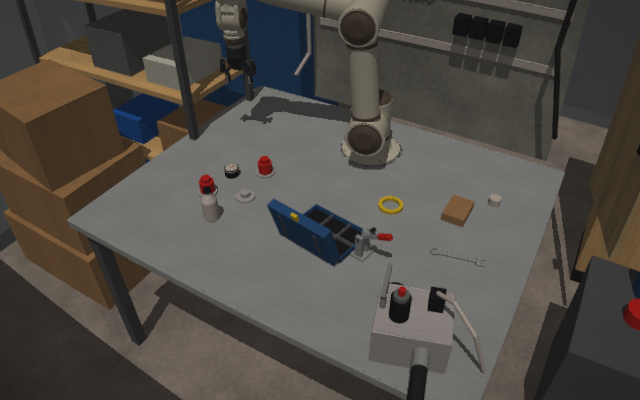

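View pics/side0.png

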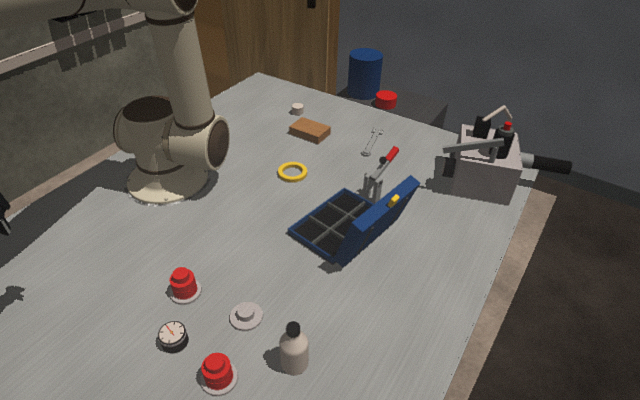

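The scene shows stacks at (265,166) and (207,186), the gauge at (232,170), the empty stand at (245,196) and the oil bottle at (210,206). The case is at about (330,230), lid open, clamp red grip at (384,237). In the side view the stacks are at (183,283) and (217,370), the gauge at (173,335), the empty stand at (246,315) and the case around (345,225). I'll zoom in on these.

```bash
cat > h.py <<'E'
import numpy as np, cv2
from workcell import bot, imaging
def ray(info,u,v):
    K=info["mtx"];d=np.array([info["k1"],0,0,0,0.])
    p=cv2.undistortPoints(np.array([[[u,v]]],float),K,d)[0,0]
    T=info["extrinsics"];return T[:3,3],T[:3,:3]@np.array([p[0],p[1],1])
def at_z(info,u,v,z):
    o,d=ray(info,u,v);return (o+d*(z-o[2])/d[2])
def proj(info,P):
    T=np.linalg.inv(info["extrinsics"]);P=np.atleast_2d(P).astype(float)
    r,_=cv2.Rodrigues(T[:3,:3])
    return cv2.projectPoints(P,r,T[:3,3],info["mtx"],np.array([info["k1"],0,0,0,0.]))[0][:,0]
def tri(obs):  # [(info,u,v),...] least squares intersection
    A=np.zeros((3,3));b=np.zeros(3)
    for i,u,v in obs:
        o,d=ray(i,u,v);d/=np.linalg.norm(d);M=np.eye(3)-np.outer(d,d);A+=M;b+=M@o
    return np.linalg.solve(A,b)
E
python3 - <<'E'
import cv2,numpy as np
s=cv2.imread("pics/side0.png"); c=cv2.imread("pics/scene0.png")
a=cv2.resize(s[250:400,140:320],None,fx=4,fy=4,interpolation=cv2.INTER_CUBIC)[:600,:720]
b=cv2.resize(s[130:270,280:430],None,fx=4,fy=4,interpolation=cv2.INTER_CUBIC)
d=cv2.resize(c[190:265,265:400],None,fx=4,fy=4,interpolation=cv2.INTER_CUBIC)
e=cv2.resize(c[145:225,190:290],None,fx=4,fy=4,interpolation=cv2.INTER_CUBIC)
cv2.imwrite("pics/c1.png",a);cv2.imwrite("pics/c2.png",b)
m=np.zeros((300+320,540,3),np.uint8);
cv2.imwrite("pics/c3.png",d)
E
```

```text
(no output)
```

View pics/c1.png

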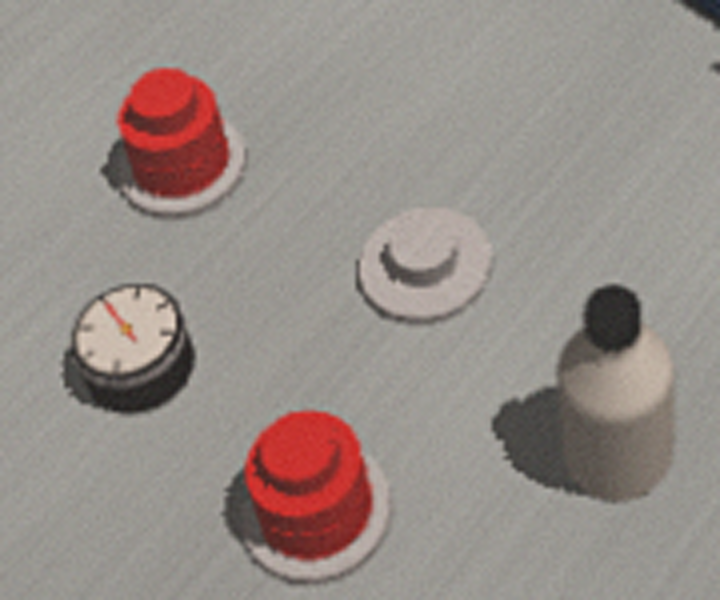

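View pics/c2.png

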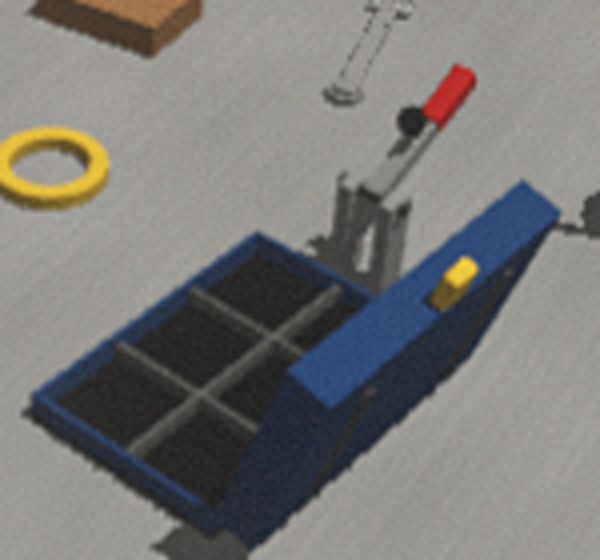

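View pics/c3.png

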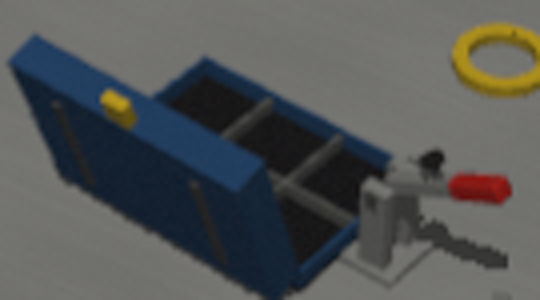

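Both stacks appear to hold two caps, and the middle stand is empty. I'll fit silhouettes to get positions and cap counts, and fit the case from its rim corners.

```bash
cat >> h.py <<'E'
def circ(x,y,z,r):
    t=np.linspace(0,2*np.pi,40);return np.c_[x+r*np.cos(t),y+r*np.sin(t),0*t+z]
def sil(info,parts,S=4):
    m=np.zeros((400*S,640*S),np.uint8)
    for x,y,z0,z1,r in parts:
        p=proj(info,np.r_[circ(x,y,z0,r),circ(x,y,z1,r)])
        h=cv2.convexHull(((p+.5)*S).astype(np.float32)).round().astype(np.int32);cv2.fillConvexPoly(m,h,255)
    return cv2.resize(m,(640,400),interpolation=cv2.INTER_AREA)/255.
E
python3 - <<'E'
from h import *
from scipy.optimize import minimize
I={n:imaging.camera_info(n) for n in("scene","side")}
im={n:cv2.imread(f"pics/{n}0.png") for n in I}
def red(i):
    h=cv2.cvtColor(i,cv2.COLOR_BGR2HSV);return (((h[...,0]<9)|(h[...,0]>171))&(h[...,1]>150)&(h[...,2]>60)).astype(float)
for nm,ps,psc in(("A",(183,283),(265,166)),("B",(217,370),(207,186))):
    for n in(1,2):
        g=at_z(I["side"],*ps,.03)[:2]
        T={}
        for k,p in(("side",ps),("scene",psc)):
            w=np.zeros((400,640));w[p[1]-32:p[1]+32,p[0]-32:p[0]+32]=1;T[k]=red(im[k])*w
        def f(v):
            top=8+22*n
            P=[(v[0],v[1],.008,top/1e3,.027),(v[0],v[1],top/1e3,(top+17)/1e3,.018)]
            e=0
            for k in T: e+=np.abs(T[k]-sil(I[k],P)).sum()/T[k].sum()
            return e
        r=minimize(f,g,method="Nelder-Mead",options=dict(initial_simplex=[g,g+[.01,0],g+[0,.01]]))
        print(nm,n,r.x,r.fun,at_z(I["scene"],*psc,.03))
print("gauge",at_z(I["side"],171.75,332.5,.036))
print("stand",at_z(I["side"],246.25,315.75,.008), at_z(I["scene"],245,196.5,.008))
c=[at_z(I["side"],288.75,229.5,.022),at_z(I["side"],344.25,188.25,.022)]
d=[at_z(I["scene"],316.25,204.5,.022),at_z(I["scene"],362.5,229.25,.022)]
for q in(c,d):
    v=q[1]-q[0];yaw=np.arctan2(-v[0],v[1]);print(q,np.linalg.norm(v),np.degrees(yaw), (q[0]+q[1])/2+.078*np.array([np.cos(yaw),np.sin(yaw),0]))
E
```

```text
A 1 [ 0.353091   -0.27681245] 0.747970759979294 [ 0.35046864 -0.27934234  0.03      ]
A 2 [ 0.3548291 -0.2787667] 0.4242568322665854 [ 0.35046864 -0.27934234  0.03      ]
B 1 [ 0.55806638 -0.39505112] 1.0717870173504476 [ 0.56115667 -0.39265625  0.03      ]
B 2 [ 0.56168314 -0.39469362] 0.6595708323490039 [ 0.56115667 -0.39265625  0.03      ]
gauge [ 0.43332461 -0.38537188  0.036     ]
stand [ 0.51941959 -0.2566746   0.008     ] [ 0.51957594 -0.25016258  0.008     ]
[array([0.45044696, 0.0014576 , 0.022     ]), array([0.4857507 , 0.22793208, 0.022     ])] 0.22920960404754478 -8.860184564910263 [0.54516807 0.10268098 0.022     ]
[array([0.44373741, 0.00834734, 0.022     ]), array([0.47793119, 0.20857176, 0.022     ])] 0.20312319671987653 -9.691322494939843 [0.53772116 0.09532903 0.022     ]
```

Four caps, two on each stand. I'll move above the gauge, align with the case yaw of about -9°, and look with the wrist camera.

```bash
python3 drive.py '0.2 -0.036 0 0 0.085;0.2 -0.036 0 0 0.085;0.2 -0.036 0 0 0.085;0.2 -0.036 0 0 0.085;0.2 -0.036 0 0 0.085' 30; python3 drive.py '0.06 -0.018 0 26.6 0.085;0.06 -0.018 0 26.6 0.085;0.06 -0.018 0 26.6 0.085;0.06 -0.018 0 26.6 0.085;0.06 -0.018 0 26.6 0.085'
python3 - <<'E'
from h import *
i=imaging.camera_info("wrist");print(i);cv2.imwrite("pics/w1.png",imaging.camera("wrist"));print(bot.get_obs()["ee_pos"],bot.get_obs()["tcp_rot"])
print(proj(i,[[.4333,-.3854,.036],[.355,-.279,.069],[.5617,-.3947,.069]]))
E
```

```text
time: 0.52
ee_pos: [0.3454, -0.4299, 0.256]
tcp_rot: [-180.0, -0.0, 17.3]
wrist_force: [-0.0, -1.1, -1.2]
opening: 0.085
grasp_force: 0.0
time: 0.93
ee_pos: [0.3961, -0.3958, 0.2558]
tcp_rot: [-180.0, 0.0, -9.5]
wrist_force: [-0.1, -0.3, -0.2]
opening: 0.085
grasp_force: 0.0
{'mtx': array([[309.79131141,   0.        , 314.7587642 ],
       [  0.        , 309.79131141, 199.17013505],
       [  0.        ,   0.        ,   1.        ]]), 'k1': 0.005510841356753493, 'extrinsics': array([[-1.65075856e-01, -9.44056522e-01, -2.85494736e-01,
         4.69489803e-01],
       [-9.86280873e-01,  1.58019127e-01,  4.77492945e-02,
        -4.08734139e-01],
       [ 3.55959665e-05,  2.89460253e-01, -9.57190034e-01,
         3.72903141e-01],
       [ 0.00000000e+00,  0.00000000e+00,  0.00000000e+00,
         1.00000000e+00]])}
[ 0.3958092  -0.39606422  0.25588994] [-1.79976997e+02  3.55292957e-02 -9.17780107e+00]
[[298.93627181 143.8045868 ]
 [212.23166827 237.35254687]
 [280.71922605  -3.14380567]]
```

View pics/w1.png

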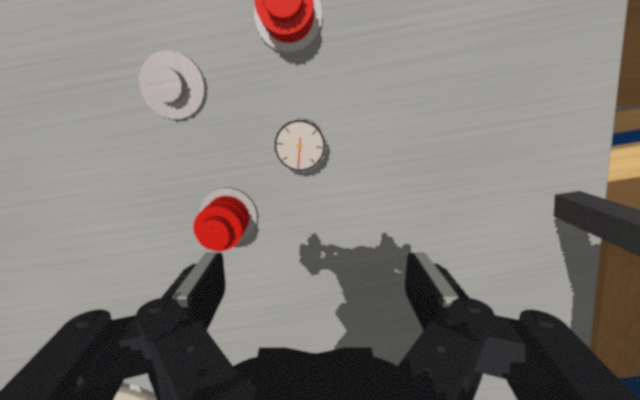

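The wrist view shows the gauge at (300,145), stack A's boss at (215,236), stack B's boss at (284,3) and the empty stand at (172,85), all close to prediction.

```bash
cat >> h.py <<'E'
def go(target,yaw=None,pos=None):
    o=bot.get_obs();R=__import__("scipy.spatial.transform",fromlist=["x"]).Rotation.from_euler("xyz",o["tcp_rot"],degrees=True).as_matrix()
    print("yaw %.2f"%o["tcp_rot"][2],"tool shift",(R.T@(np.array(target)-o["ee_pos"])).round(4))
E
python3 - <<'E'
from h import *
im=cv2.imread("pics/w1.png");i=imaging.camera_info("wrist")
h=cv2.cvtColor(im,cv2.COLOR_BGR2HSV)
red=(((h[...,0]<9)|(h[...,0]>171))&(h[...,1]>170)&(h[...,2]>170)).astype(np.uint8)
w=((h[...,2]>185)).astype(np.uint8);w[:110]=0;w[180:]=0;w[:,:270]=0;w[:,330:]=0
w=cv2.morphologyEx(w,cv2.MORPH_CLOSE,np.ones((9,9)))
n,l,s,c=cv2.connectedComponentsWithStats(w);print("dial",s[1:],c[1:])
n,l,s,c=cv2.connectedComponentsWithStats(red);k=s[:,4]>60;print("red",s[k],c[k])
g=at_z(i,300,145.5,.036);print(g,at_z(i,215.5,236,.069),at_z(i,284,3,.069),at_z(i,169,84,.016))
go([g[0],g[1],.05])
E
```

```text
dial [[ 278  123   44   45 1514]] [[299.26882431 145.03500661]]
red [[     0      0    640    400 253617]
 [   255      0     58     34   1054]
 [   194    207     47     44   1329]] [[320.20139029 200.12797249]
 [281.80645161  12.22390892]
 [215.54552295 228.18660647]]
[ 0.4309594  -0.38632978  0.036     ] [ 0.35498289 -0.28333046  0.069     ] [ 0.55647263 -0.39600824  0.069     ] [ 0.51614708 -0.25673909  0.016     ]
yaw -9.18 tool shift [ 0.0333 -0.0151  0.2059]
```

```bash
python3 drive.py '0.0337 -0.0156 0.04 0 0.085;0.0337 -0.0156 0.08 0 0.085;0.0337 -0.0156 0.12 0 0.085;0.0337 -0.0156 0.155 0 0.085;0.0337 -0.0156 0.155 0 0.085' ; python3 drive.py '0 0 0.03 0 0.085;0 0 0.058 0 0.085;0 0 0.058 0 0.085' 
python3 drive.py '0 0 0 0 0.05;0 0 0 0 0.05;0 0 0 0 0.05;0 0 0 0 0.05;0 0 0 0 0.05' 40
python3 - <<'E'
from h import *
cv2.imwrite("pics/w2.png",imaging.camera("wrist"));print(bot.get_obs())
E
```

```text
time: 1.4
ee_pos: [0.4279, -0.3835, 0.0922]
tcp_rot: [-179.6, 0.6, -9.1]
wrist_force: [-0.4, 1.2, -1.6]
opening: 0.0851
grasp_force: 0.0
time: 1.65
ee_pos: [0.4297, -0.3854, 0.0403]
tcp_rot: [-179.8, 0.3, -9.2]
wrist_force: [-1.0, 0.1, -1.6]
opening: 0.0851
grasp_force: 0.0
time: 2.07
ee_pos: [0.4325, -0.3875, 0.0469]
tcp_rot: [179.9, -0.2, -9.3]
wrist_force: [-1.6, 0.7, 6.8]
opening: 0.054
grasp_force: 41.4
{'time': 2.1167, 'q': array([-4.18565258e+01,  1.00745972e+01, -7.52215297e+00,  7.21488606e+01,
       -1.72967454e-03,  1.47428902e+02]), 'qd': array([-0.05026665, -0.06961827, -0.03188596, -0.05942016, -0.08560847,
        0.01461611]), 'joint_efforts': array([ 2.54180403e-01, -5.35259557e+01,  4.35172784e+01, -7.49616399e-01,
        2.36936077e-02,  2.09665694e-02]), 'ee_pos': array([ 0.4325263 , -0.38750219,  0.04689575]), 'tcp_rot': array([179.86159238,  -0.21344855,  -9.28517389]), 'wrist_force': array([-1.49074022,  0.41218251,  6.57078261]), 'torque': array([0.26448163, 0.32084237, 0.04633383]), 'grasp_force': 41.40932321548462, 'opening': 0.05423199072317892}
```

View pics/w2.png

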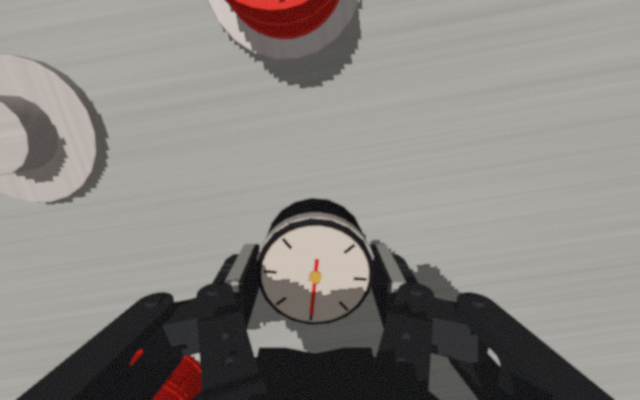

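Gauge gripped level between the pads at (315,275). I'll lift and carry it towards the case, then look at the case from above.

```bash
python3 drive.py '0 0 -0.04 0 0.05;0 0 -0.08 0 0.05;0 0 -0.12 0 0.05;0 0 -0.16 0 0.05;0 -0.035 -0.18 0 0.05'; python3 drive.py '-0.03 -0.2 -0.02 0 0.05;-0.03 -0.2 -0.02 0 0.05;-0.03 -0.2 -0.02 0 0.05;-0.03 -0.2 -0.02 0 0.05;-0.03 -0.2 -0.02 0 0.05';python3 drive.py '-0.04 -0.2 0 0 0.05;-0.04 -0.2 0 0 0.05;-0.04 -0.2 0 0 0.05;-0.04 -0.2 0 0 0.05;-0.04 -0.2 0 0 0.05;'; python3 drive.py '0 -0.03 0 0 0.05;0 -0.03 0 0 0.05;0 -0.03 0 0 0.05'
python3 - <<'E'
from h import *
import pickle
i=imaging.camera_info("wrist");pickle.dump(i,open("w3.pkl","wb"));cv2.imwrite("pics/w3.png",imaging.camera("wrist"))
E
```

```text
time: 2.53
ee_pos: [0.4373, -0.3556, 0.2303]
tcp_rot: [179.7, -0.4, -9.5]
wrist_force: [1.4, -1.0, -1.1]
opening: 0.0542
grasp_force: 43.6
time: 2.95
ee_pos: [0.4395, -0.1476, 0.246]
tcp_rot: [180.0, -0.2, -9.3]
wrist_force: [0.7, 0.6, -0.7]
opening: 0.0543
grasp_force: 43.6
time: 3.37
ee_pos: [0.4252, -0.042, 0.2451]
tcp_rot: [-178.4, -0.1, -6.6]
wrist_force: [0.8, 0.2, -1.0]
opening: 0.0542
grasp_force: 43.6
time: 3.62
ee_pos: [0.4275, -0.031, 0.2444]
tcp_rot: [-177.6, 0.0, -5.5]
wrist_force: [0.3, 0.1, -1.7]
opening: 0.0541
grasp_force: 43.6
```

View pics/w3.png

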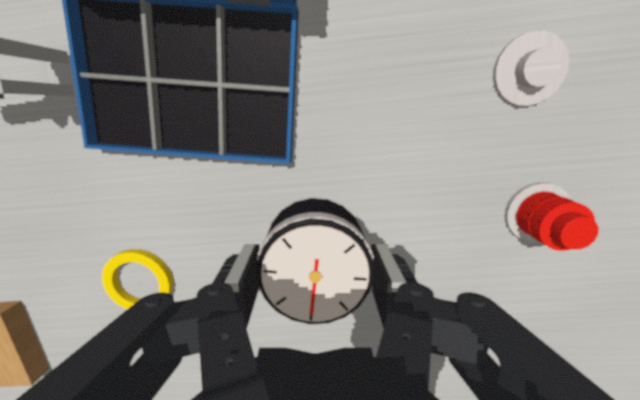

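The case rim's near corners are at (291,166) and (84,147), and the rib crossings at (149,79) and (220,84). The ring is at (138,280), and the last joint has hit its limit at this yaw. So I'll work turned a quarter turn, at yaw of about 81.

```bash
python3 - <<'E'
from h import *
import pickle
from scipy.optimize import least_squares
i=pickle.load(open("w3.pkl","rb"))
L=[(-.078,-.116,.022),(-.078,.116,.022),(0,.038,.018),(0,-.038,.018),(-.038+.038-.076,.038,.018),(-.076,-.038,.018)]
U=np.array([(291,166),(84,147),(149,79.5),(220.5,84.5),(154.5,151),(221.5,156)])
Is={n:imaging.camera_info(n) for n in("scene","side")}
L2=[(-.078,-.116,.022),(-.078,.116,.022)]
def W(v,L):
    c,s=np.cos(v[2]),np.sin(v[2]);L=np.array(L);return np.c_[v[0]+c*L[:,0]-s*L[:,1],v[1]+s*L[:,0]+c*L[:,1],L[:,2]]
def f(v):return (proj(i,W(v,L))-U).ravel()
def f2(v):return (proj(Is["side"],W(v,L2))-np.array([(288.75,229.5),(344.25,188.25)])).ravel()
r=least_squares(f,[.545,.1,-.16]);print("wrist",r.x,np.degrees(r.x[2]),r.fun.round(1))
r=least_squares(lambda v:np.r_[f(v),f2(v)],[.545,.1,-.16]);print(r.x,np.degrees(r.x[2]),r.fun.round(1))
v=r.x
for p in [(-.038,y) for y in(-.076,0,.076)]+[(.038,y) for y in(-.076,0,.076)]: print(p,W(v,[(*p,0)])[0].round(4))
E
```

```text
wrist [ 0.53913649  0.10424041 -0.17563018] -10.062868321582336 [-1.1 -1.  -0.   0.2  0.5 -0.4  0.3  0.5  0.2 -0.1  0.   0.7]
[ 0.53936182  0.10430785 -0.17360856] -9.94703785253356 [-1.  -1.4  0.   0.3  0.3 -0.6  0.2  0.2  0.3 -0.2  0.1  0.4 -2.  -1.6
 -0.2 -1.1]
(-0.038, -0.076) [0.4888 0.036  0.    ]
(-0.038, 0) [0.5019 0.1109 0.    ]
(-0.038, 0.076) [0.5151 0.1857 0.    ]
(0.038, -0.076) [0.5637 0.0229 0.    ]
(0.038, 0) [0.5768 0.0977 0.    ]
(0.038, 0.076) [0.5899 0.1726 0.    ]
```

```bash
python3 drive.py '0 0 0 -36 0.05;0 0 0 -36 0.05;0 0 0 -36 0.05;0 0 0 -36 0.05;0 0 0 -36 0.05'; python3 drive.py '0 0 0 -36 0.05;0 0 0 -36 0.05;0 0 0 -36 0.05;0 0 0 -36 0.05;0 0 0 -36 0.05';  python3 drive.py '0 0 0 -15 0.05;0 0 0 -15 0.05;0 0 0 -15 0.05;0 0 0 -15 0.05'
```

```text
time: 4.08
ee_pos: [0.4273, -0.0313, 0.2439]
tcp_rot: [-178.0, -1.3, 30.6]
wrist_force: [0.1, 0.6, -1.7]
opening: 0.0538
grasp_force: 43.6
time: 4.5
ee_pos: [0.4273, -0.0313, 0.2439]
tcp_rot: [-179.2, -2.2, 66.4]
wrist_force: [0.1, -0.0, -1.6]
opening: 0.0543
grasp_force: 43.6
time: 4.83
ee_pos: [0.4273, -0.0311, 0.244]
tcp_rot: [-179.8, -2.4, 80.9]
wrist_force: [0.2, -0.0, -1.5]
opening: 0.0539
grasp_force: 43.6
```

```bash
python3 - <<'E'
from h import *
go([.4888,.036,.11]);go([.4888,.036,.055])
E
```

```text
yaw 80.90 tool shift [0.0704 0.0506 0.1368]
yaw 80.90 tool shift [0.0681 0.0509 0.1918]
```

```bash
python3 drive.py '0.035 0.022 0 0 0.05;0.0704 0.0506 0.01 0 0.05;0.0704 0.0506 0.04 0 0.05;0.0704 0.0506 0.08 0 0.05;0.0704 0.0506 0.115 0 0.05'; python3 drive.py '0 0 0.022 0 0.05;0 0 0.022 0 0.05'; python3 - <<'E'
from h import *
go([.4888,.036,.11]);go([.4888,.036,.053])
E
```

```text
time: 5.25
ee_pos: [0.4888, 0.0363, 0.1299]
tcp_rot: [-179.8, -2.4, 80.9]
wrist_force: [-0.5, -0.6, -2.2]
opening: 0.0545
grasp_force: 43.7
time: 5.42
ee_pos: [0.4859, 0.0366, 0.1048]
tcp_rot: [-179.4, -2.3, 80.9]
wrist_force: [-0.6, -0.6, -1.8]
opening: 0.0545
grasp_force: 43.6
yaw 80.88 tool shift [ 0.      0.0029 -0.0053]
yaw 80.88 tool shift [-0.0022  0.0035  0.0517]
```

```bash
python3 drive.py '-0.002 0.003 0.025 0 0.05;-0.002 0.003 0.049 0 0.05;-0.002 0.003 0.049 0 0.05;-0.002 0.003 0.049 0 0.05;-0.002 0.003 0.051 0 0.05';  python3 drive.py '0 0 0 0 0.062;0 0 0 0 0.062;0 0 0 0 0.062'; python3 drive.py '0 0 -0.03 0 0.062;0 0 -0.07 0 0.07;0 0 -0.11 0 0.07;0 0 -0.14 0 0.085;0 0 -0.14 0 0.085'
python3 - <<'E'
from h import *
cv2.imwrite("pics/w4.png",imaging.camera("wrist")); 
go([.355,-.281,.2])
E
```

```text
time: 5.83
ee_pos: [0.4924, 0.0364, 0.0615]
tcp_rot: [-180.0, -2.4, 81.1]
wrist_force: [-0.0, -0.6, -0.4]
opening: 0.0541
grasp_force: 43.6
time: 6.08
ee_pos: [0.492, 0.0366, 0.0603]
tcp_rot: [-179.9, -2.4, 81.1]
wrist_force: [0.5, -0.2, 0.4]
opening: 0.0623
grasp_force: 0.0
time: 6.5
ee_pos: [0.4929, 0.0307, 0.2063]
tcp_rot: [179.6, -2.5, 81.1]
wrist_force: [0.8, 0.4, -0.5]
opening: 0.0852
grasp_force: 0.0
yaw 81.13 tool shift [-0.329  -0.0876 -0.0112]
```

View pics/w4.png

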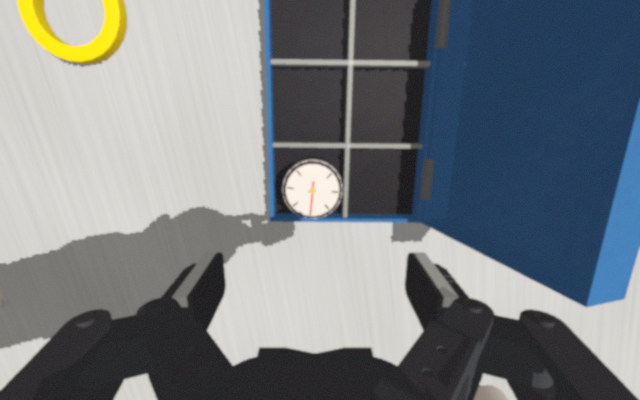

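Gauge is flat in its pocket at (312,188). Next, stack A.

```bash
python3 drive.py '-0.2 -0.053 -0.007 0 0.085;-0.2 -0.053 -0.007 0 0.085;-0.2 -0.053 -0.007 0 0.085;-0.2 -0.053 -0.007 0 0.085;-0.2 -0.053 -0.007 0 0.085'; python3 drive.py '-0.129 -0.035 -0.004 0 0.07;-0.129 -0.035 -0.004 0 0.07;-0.129 -0.035 -0.004 0 0.07;-0.129 -0.035 -0.004 0 0.07;-0.129 -0.035 -0.004 0 0.07'; python3 - <<'E'
from h import *
import pickle
i=imaging.camera_info("wrist");im=imaging.camera("wrist");cv2.imwrite("pics/w5.png",im);pickle.dump(i,open("w5.pkl","wb"))
print(bot.get_obs()["ee_pos"],proj(i,[[.355,-.281,.069]]))
go([.355,-.281,.1])
h=cv2.cvtColor(im,cv2.COLOR_BGR2HSV)
v=h[...,2].copy();v[~(((h[...,0]<9)|(h[...,0]>171))&(h[...,1]>120))]=0
n,l,s,c=cv2.connectedComponentsWithStats((v>0).astype(np.uint8));print(s[s[:,4]>100])
E
```

```text
time: 6.97
ee_pos: [0.4063, -0.1601, 0.1973]
tcp_rot: [-179.8, -2.4, 81.2]
wrist_force: [1.1, -0.5, -0.1]
opening: 0.0849
grasp_force: 0.0
time: 7.38
ee_pos: [0.3518, -0.2829, 0.1957]
tcp_rot: [-179.8, -2.4, 80.9]
wrist_force: [0.7, 1.3, 0.6]
opening: 0.0701
grasp_force: 0.0
[ 0.35257567 -0.28149298  0.19590083] [[317.8881427  201.65147004]]
yaw 80.96 tool shift [-0.0032  0.0027  0.0958]
[[     0      0    640    400 248607]
 [   289    159     61     64   3083]
 [   502    237     90     70   4309]]
```

View pics/w5.png

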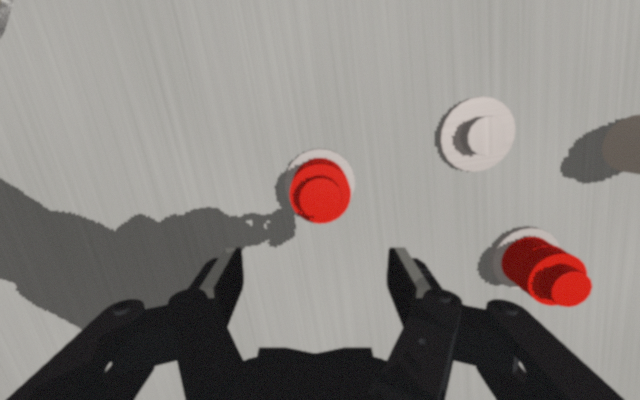

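Stack A's boss top is at (322,199), and stack B's boss at (571,288).

```bash
python3 - <<'E'
from h import *
import pickle
i=pickle.load(open("w5.pkl","rb"))
A=at_z(i,322,199,.069);print(A,at_z(i,571,288,.069), at_z(i,525,260,.008),at_z(i,322,180,.008))
go([A[0],A[1],.13])
E
```

```text
[ 0.35869329 -0.27930342  0.069     ] [ 0.56301175 -0.39394332  0.069     ] [ 0.56250423 -0.39625495  0.008     ] [ 0.36045852 -0.2753863   0.008     ]
yaw 80.96 tool shift [0.0003 0.006  0.066 ]
```

```bash
python3 drive.py '0 0.003 0.04 0 0.06;0 0.003 0.08 0 0.06;0 0.003 0.106 0 0.06;0 0.003 0.106 0 0.06;0 0.003 0.106 0 0.06'; python3 drive.py '0 0 0 0 0.06;0 0 0 0 0.06;0 0 0 0 0.06'; python3 - <<'E'
from h import *
go([.3572,-.28,.08])
E
```

```text
time: 7.85
ee_pos: [0.3565, -0.2754, 0.0902]
tcp_rot: [-179.7, -2.5, 81.2]
wrist_force: [-0.8, -0.3, 2.0]
opening: 0.0602
grasp_force: 0.0
time: 8.1
ee_pos: [0.3575, -0.2775, 0.0925]
tcp_rot: [-180.0, -2.3, 81.2]
wrist_force: [0.5, -0.3, 0.0]
opening: 0.0598
grasp_force: 0.0
yaw 81.16 tool shift [-0.003   0.0001  0.0124]
```

```bash
python3 drive.py '-0.002 0 0.013 0 0.06;-0.002 0 0.013 0 0.06;-0.002 0 0.013 0 0.06'; python3 drive.py '0 0 0 0 0.03;0 0 0 0 0.03;0 0 0 0 0.03;0 0 0 0 0.03;0 0 0 0 0.03' 40;  python3 drive.py '0 0 -0.015 0 0.03;0 0 -0.03 0 0.03;0 0 -0.05 0 0.03;0 0 -0.09 0 0.03;0 0 -0.12 0 0.03'; python3 - <<'E'
from h import *
i=imaging.camera_info("wrist");cv2.imwrite("pics/w6.png",imaging.camera("wrist"))
go([.5019,.1109,.17])
E
```

```text
time: 8.35
ee_pos: [0.3562, -0.2785, 0.078]
tcp_rot: [-179.8, -2.4, 81.1]
wrist_force: [-0.2, 0.6, -0.2]
opening: 0.0597
grasp_force: 0.0
time: 8.77
ee_pos: [0.3565, -0.2787, 0.0785]
tcp_rot: [-179.9, -2.3, 81.1]
wrist_force: [-1.2, 0.5, 5.5]
opening: 0.0342
grasp_force: 39.8
time: 9.18
ee_pos: [0.3556, -0.2833, 0.1996]
tcp_rot: [-179.8, -2.4, 81.1]
wrist_force: [0.9, 0.1, -1.2]
opening: 0.0343
grasp_force: 40.1
yaw 81.14 tool shift [0.4115 0.0822 0.0511]
```

View pics/w6.png

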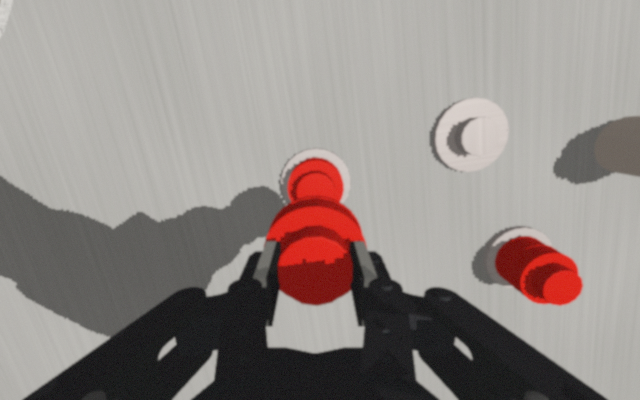

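One cap is in the gripper and one is left on stand A. Carrying it to pocket (-38, 0).

```bash
python3 drive.py '0.2 0.04 0 0 0.03;0.2 0.04 0 0 0.03;0.2 0.04 0 0 0.03;0.2 0.04 0 0 0.03;0.2 0.04 0 0 0.03'; python3 drive.py '0.18 0.036 0.02 0 0.03;0.18 0.036 0.02 0 0.03;0.18 0.036 0.02 0 0.03;0.18 0.036 0.02 0 0.03;0.18 0.036 0.02 0 0.03';python3 drive.py '0.03 0.006 0.03 0 0.03;0.03 0.006 0.06 0 0.03;0.03 0.006 0.06 0 0.03;0.03 0.006 0.06 0 0.03'; python3 - <<'E'
from h import *
go([.5019,.1109,.057])
E
```

```text
time: 9.65
ee_pos: [0.4265, -0.0901, 0.206]
tcp_rot: [-179.9, -2.4, 81.1]
wrist_force: [0.9, -0.9, 0.0]
opening: 0.0343
grasp_force: 40.1
time: 10.07
ee_pos: [0.4903, 0.0848, 0.1925]
tcp_rot: [-179.8, -2.4, 81.3]
wrist_force: [0.9, -1.0, -0.3]
opening: 0.0338
grasp_force: 40.1
time: 10.4
ee_pos: [0.4991, 0.1119, 0.1333]
tcp_rot: [-179.6, -2.3, 81.2]
wrist_force: [0.9, -0.2, 0.5]
opening: 0.0344
grasp_force: 40.2
yaw 81.17 tool shift [-0.0036  0.0034  0.0762]
```

```bash
python3 drive.py '-0.0035 0.003 0.04 0 0.03;-0.0035 0.003 0.074 0 0.03;-0.0035 0.003 0.074 0 0.03;-0.0035 0.003 0.074 0 0.03;-0.0035 0.003 0.074 0 0.03'; python3 drive.py '0 0 0 0 0.05;0 0 0 0 0.05;0 0 0 0 0.05'; python3 drive.py '0 0 -0.03 0 0.05;0 0 -0.07 0 0.06;0 0 -0.11 0 0.06;0 0 -0.14 0 0.06;0 0 -0.14 0 0.06'
python3 - <<'E'
from h import *
go([.3572,-.2795,.15])
i=imaging.camera_info("wrist");cv2.imwrite("pics/w7.png",imaging.camera("wrist"))
E
```

```text
time: 10.82
ee_pos: [0.5042, 0.1108, 0.0634]
tcp_rot: [-180.0, -2.4, 81.1]
wrist_force: [-0.5, -0.6, -1.6]
opening: 0.0344
grasp_force: 40.3
time: 11.07
ee_pos: [0.5038, 0.1112, 0.0619]
tcp_rot: [-180.0, -2.4, 81.1]
wrist_force: [0.9, 0.4, -0.8]
opening: 0.0499
grasp_force: 0.0
time: 11.48
ee_pos: [0.5045, 0.1056, 0.2078]
tcp_rot: [179.6, -2.6, 81.2]
wrist_force: [1.1, 0.1, 0.5]
opening: 0.06
grasp_force: 0.0
yaw 81.15 tool shift [-0.4053 -0.0866  0.0391]
```

```bash
python3 drive.py '-0.2 -0.043 0 0 0.06;-0.2 -0.043 0 0 0.06;-0.2 -0.043 0 0 0.06;-0.2 -0.043 0 0 0.06;-0.2 -0.043 0 0 0.06'; python3 drive.py '-0.18 -0.038 0.03 0 0.06;-0.18 -0.038 0.03 0 0.06;-0.18 -0.038 0.03 0 0.06;-0.18 -0.038 0.03 0 0.06;-0.18 -0.038 0.03 0 0.06';python3 drive.py '-0.025 -0.005 0.03 0 0.06;-0.025 -0.005 0.06 0 0.06;-0.025 -0.005 0.08 0 0.06;-0.025 -0.005 0.08 0 0.06;-0.025 -0.005 0.08 0 0.06'; python3 - <<'E'
from h import *
go([.357,-.2787,.057])
E
```

```text
time: 11.95
ee_pos: [0.4278, -0.0869, 0.1913]
tcp_rot: [-179.8, -2.4, 81.2]
wrist_force: [0.3, -0.6, -0.8]
opening: 0.06
grasp_force: 0.0
time: 12.37
ee_pos: [0.3619, -0.2588, 0.153]
tcp_rot: [-179.7, -2.4, 81.0]
wrist_force: [0.6, 0.8, -0.1]
opening: 0.0598
grasp_force: 0.0
time: 12.78
ee_pos: [0.3548, -0.2761, 0.0729]
tcp_rot: [-179.7, -2.4, 81.1]
wrist_force: [-0.1, 0.3, 0.3]
opening: 0.0598
grasp_force: 0.0
yaw 81.13 tool shift [-0.0029  0.0027  0.0158]
```

```bash
python3 drive.py '-0.002 0.002 0.016 0 0.06;-0.002 0.002 0.016 0 0.06;-0.002 0.002 0.016 0 0.06;-0.002 0.002 0.016 0 0.06'; python3 drive.py '0 0 0 0 0.03;0 0 0 0 0.03;0 0 0 0 0.03;0 0 0 0 0.03;0 0 0 0 0.03' 40;  python3 drive.py '0 0 -0.015 0 0.03;0 0 -0.03 0 0.03;0 0 -0.05 0 0.03;0 0 -0.09 0 0.03;0 0 -0.12 0 0.03'; python3 - <<'E'
from h import *
i=imaging.camera_info("wrist");im=imaging.camera("wrist");cv2.imwrite("pics/w8.png",im)
h=cv2.cvtColor(im,cv2.COLOR_BGR2HSV);m=((((h[...,0]<9)|(h[...,0]>171))&(h[...,1]>120))).astype(np.uint8)
n,l,s,c=cv2.connectedComponentsWithStats(m);print(s[s[:,4]>100])
go([.5768,.0977,.17])
E
```

```text
time: 13.12
ee_pos: [0.3578, -0.2784, 0.059]
tcp_rot: [-179.9, -2.3, 81.2]
wrist_force: [0.3, -0.7, 0.6]
opening: 0.06
grasp_force: 0.0
time: 13.53
ee_pos: [0.3576, -0.2785, 0.0587]
tcp_rot: [-179.9, -2.3, 81.1]
wrist_force: [-0.6, 1.2, 6.3]
opening: 0.0342
grasp_force: 39.3
time: 13.95
ee_pos: [0.3566, -0.2831, 0.1796]
tcp_rot: [-179.8, -2.4, 81.1]
wrist_force: [-0.2, -1.6, 0.0]
opening: 0.0344
grasp_force: 40.0
[[     0      0    640    400 243686]
 [   266    196     98    107   7445]
 [   505    244     96     75   4869]]
yaw 81.15 tool shift [0.4104 0.1573 0.0314]
```

```bash
python3 drive.py '0.19 0.075 -0.01 0 0.03;0.19 0.075 -0.01 0 0.03;0.19 0.075 -0.01 0 0.03;0.19 0.075 -0.01 0 0.03;0.19 0.075 -0.01 0 0.03'; python3 drive.py '0.18 0.067 0.02 0 0.03;0.18 0.067 0.02 0 0.03;0.18 0.067 0.02 0 0.03;0.18 0.067 0.02 0 0.03;0.18 0.067 0.02 0 0.03';python3 drive.py '0.04 0.015 0.02 0 0.03;0.04 0.015 0.05 0 0.03;0.04 0.015 0.05 0 0.03;0.04 0.015 0.05 0 0.03'; python3 - <<'E'
from h import *
go([.5768,.0977,.057])
E
```

```text
time: 14.42
ee_pos: [0.4609, -0.1056, 0.1957]
tcp_rot: [-179.9, -2.4, 81.1]
wrist_force: [0.6, -1.3, -0.7]
opening: 0.0345
grasp_force: 40.1
time: 14.83
ee_pos: [0.5552, 0.0639, 0.182]
tcp_rot: [-179.8, -2.4, 81.2]
wrist_force: [0.2, -1.3, -0.2]
opening: 0.0341
grasp_force: 40.1
time: 15.17
ee_pos: [0.5741, 0.1, 0.1325]
tcp_rot: [-179.6, -2.3, 81.2]
wrist_force: [0.2, -0.5, 0.2]
opening: 0.0341
grasp_force: 40.3
yaw 81.19 tool shift [-0.0049  0.0035  0.0754]
```

```bash
python3 drive.py '-0.003 0.001 0.04 0 0.03;-0.003 0.001 0.079 0 0.03;-0.003 0.001 0.079 0 0.03;-0.003 0.001 0.079 0 0.03;-0.003 0.001 0.079 0 0.03'; python3 drive.py '0 0 0 0 0.05;0 0 0 0 0.05;0 0 0 0 0.05'; python3 drive.py '0 0 -0.03 0 0.05;0 0 -0.07 0 0.06;0 0 -0.11 0 0.06;0 0 -0.14 0 0.06;0 0 -0.14 0 0.06'
python3 - <<'E'
from h import *
go([.5625,-.395,.15])
i=imaging.camera_info("wrist");cv2.imwrite("pics/w9.png",imaging.camera("wrist"))
E
```

```text
time: 15.58
ee_pos: [0.5766, 0.0991, 0.0569]
tcp_rot: [-179.9, -2.4, 81.1]
wrist_force: [-0.8, 0.0, -0.5]
opening: 0.0344
grasp_force: 49.6
time: 15.83
ee_pos: [0.5765, 0.0998, 0.056]
tcp_rot: [-179.9, -2.4, 81.1]
wrist_force: [0.5, 0.7, -0.2]
opening: 0.0499
grasp_force: 0.0
time: 16.25
ee_pos: [0.5776, 0.0942, 0.2027]
tcp_rot: [179.6, -2.5, 81.2]
wrist_force: [-0.2, -0.1, 0.8]
opening: 0.06
grasp_force: 0.0
yaw 81.15 tool shift [-0.4876  0.0602  0.0315]
```

View pics/w9.png

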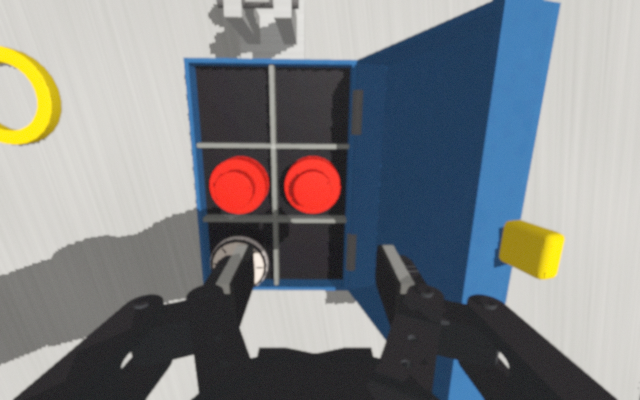

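Both caps sit well at (239,185) and (313,185), with the gauge in its pocket. Next is stack B, after checking clearance to the bottle.

```bash
python3 drive.py '-0.2 0.0247 -0.005 0 0.06;-0.2 0.0247 -0.005 0 0.06;-0.2 0.0247 -0.005 0 0.06;-0.2 0.0247 -0.005 0 0.06;-0.2 0.0247 -0.005 0 0.06'; python3 drive.py '-0.2 0.0247 -0.005 0 0.06;-0.2 0.0247 -0.005 0 0.06;-0.2 0.0247 -0.005 0 0.06;-0.2 0.0247 -0.005 0 0.06;-0.2 0.0247 -0.005 0 0.06'; python3 drive.py '-0.087 0.0107 0 0 0.06;-0.087 0.0107 0 0 0.06;-0.087 0.0107 0 0 0.06;-0.087 0.0107 0 0 0.06'
python3 - <<'E'
from h import *
I=imaging.camera_info("side");print("oil",at_z(I,293.75,366,.0),tri([(I,293.5,329),(imaging.camera_info("scene"),210,196)]))
i=imaging.camera_info("wrist");im=imaging.camera("wrist");cv2.imwrite("pics/w10.png",im)
h=cv2.cvtColor(im,cv2.COLOR_BGR2HSV);m=((((h[...,0]<9)|(h[...,0]>171))&(h[...,1]>120))).astype(np.uint8)
n,l,s,c=cv2.connectedComponentsWithStats(m);print(s[s[:,4]>100],bot.get_obs()["ee_pos"])
b=sil(i,[(.5625,-.395,.008,.052,.027),(.5625,-.395,.052,.069,.018)])>.5
ys,xs=np.where(b);print("pred",xs.min(),ys.min(),np.ptp(xs)+1,np.ptp(ys)+1)
go([.5625,-.395,.09])
E
```

```text
time: 16.72
ee_pos: [0.5684, -0.1096, 0.1905]
tcp_rot: [-179.8, -2.4, 81.1]
wrist_force: [1.2, 0.3, -0.4]
opening: 0.0601
grasp_force: 0.0
time: 17.13
ee_pos: [0.5619, -0.3113, 0.1869]
tcp_rot: [-179.7, -2.4, 81.1]
wrist_force: [0.4, -0.2, 0.4]
opening: 0.06
grasp_force: 0.0
time: 17.47
ee_pos: [0.5589, -0.3986, 0.1819]
tcp_rot: [-179.7, -2.4, 80.9]
wrist_force: [0.1, -0.2, -0.3]
opening: 0.06
grasp_force: 0.0
oil [ 0.6705138  -0.29400418  0.        ] [ 0.66201965 -0.27677135  0.10019936]
[[     0      0    640    400 252573]
 [   288    161     64     69   3422]] [ 0.55936508 -0.39691842  0.18268393]
pred 286 160 66 70
yaw 81.03 tool shift [-0.0016  0.0033  0.0927]
```

```bash
python3 drive.py '0 0.002 0.04 0 0.06;0 0.002 0.08 0 0.06;0 0.002 0.094 0 0.06;0 0.002 0.094 0 0.06;0 0.002 0.094 0 0.06'; python3 drive.py '0 0 0 0 0.06;0 0 0 0 0.06'; python3 - <<'E'
from h import *
go([.5625,-.395,.079])
E
```

```text
time: 17.93
ee_pos: [0.5623, -0.391, 0.0905]
tcp_rot: [-179.8, -2.4, 81.2]
wrist_force: [0.9, 0.2, 0.7]
opening: 0.0601
grasp_force: 0.0
time: 18.1
ee_pos: [0.5633, -0.3928, 0.0931]
tcp_rot: [180.0, -2.3, 81.2]
wrist_force: [-0.7, -0.3, 0.0]
opening: 0.0596
grasp_force: 0.0
yaw 81.18 tool shift [-0.0029 -0.0005  0.014 ]
```

```bash
python3 drive.py '-0.002 0 0.013 0 0.06;-0.002 0 0.013 0 0.06;-0.002 0 0.013 0 0.06;-0.002 0 0.013 0 0.06'; python3 drive.py '0 0 0 0 0.03;0 0 0 0 0.03;0 0 0 0 0.03;0 0 0 0 0.03;0 0 0 0 0.03' 40;  python3 drive.py '0 0 -0.015 0 0.03;0 0 -0.03 0 0.03;0 0 -0.05 0 0.03;0 0 -0.09 0 0.03;0 0 -0.12 0 0.03'; python3 - <<'E'
from h import *
i=imaging.camera_info("wrist");im=imaging.camera("wrist");cv2.imwrite("pics/w11.png",im)
h=cv2.cvtColor(im,cv2.COLOR_BGR2HSV);m=((((h[...,0]<9)|(h[...,0]>171))&(h[...,1]>120))).astype(np.uint8)
n,l,s,c=cv2.connectedComponentsWithStats(m);print(s[s[:,4]>100])
go([.5637,.0229,.18])
E
```

```text
time: 18.43
ee_pos: [0.5618, -0.3942, 0.0772]
tcp_rot: [-179.8, -2.4, 81.1]
wrist_force: [-0.1, -1.1, 0.5]
opening: 0.06
grasp_force: 0.0
time: 18.85
ee_pos: [0.5622, -0.3943, 0.0779]
tcp_rot: [-179.9, -2.4, 81.1]
wrist_force: [-0.7, -0.6, 3.2]
opening: 0.0344
grasp_force: 40.1
time: 19.27
ee_pos: [0.5612, -0.3989, 0.1987]
tcp_rot: [-179.8, -2.4, 81.1]
wrist_force: [1.0, -0.5, 0.4]
opening: 0.0344
grasp_force: 40.1
[[     0      0    640    400 246437]
 [   267    159     97    148   9562]]
yaw 81.15 tool shift [ 0.4167 -0.0638  0.0414]
```

```bash
python3 drive.py '0.2 -0.03 0.01 0 0.03;0.2 -0.03 0.01 0 0.03;0.2 -0.03 0.01 0 0.03;0.2 -0.03 0.01 0 0.03;0.2 -0.03 0.01 0 0.03'; python3 drive.py '0.19 -0.03 0.01 0 0.03;0.19 -0.03 0.01 0 0.03;0.19 -0.03 0.01 0 0.03;0.19 -0.03 0.01 0 0.03;0.19 -0.03 0.01 0 0.03';python3 drive.py '0.027 -0.004 0.03 0 0.03;0.027 -0.004 0.068 0 0.03;0.027 -0.004 0.068 0 0.03;0.027 -0.004 0.068 0 0.03;0.027 -0.004 0.068 0 0.03'; python3 - <<'E'
from h import *
go([.5637,.0229,.055])
E
```

```text
time: 19.73
ee_pos: [0.5622, -0.1942, 0.1952]
tcp_rot: [-179.8, -2.4, 81.1]
wrist_force: [0.6, -0.4, -0.6]
opening: 0.0344
grasp_force: 40.2
time: 20.15
ee_pos: [0.5618, -0.0006, 0.1933]
tcp_rot: [-179.8, -2.4, 81.2]
wrist_force: [0.9, -0.5, 0.2]
opening: 0.0343
grasp_force: 40.2
time: 20.57
ee_pos: [0.5632, 0.0254, 0.1284]
tcp_rot: [-179.9, -2.4, 81.1]
wrist_force: [0.9, -0.1, -0.1]
opening: 0.0343
grasp_force: 40.2
yaw 81.10 tool shift [-0.0055  0.001   0.0733]
```

```bash
python3 drive.py '-0.004 0.001 0.04 0 0.03;-0.004 0.001 0.075 0 0.03;-0.004 0.001 0.075 0 0.03;-0.004 0.001 0.075 0 0.03;-0.004 0.001 0.075 0 0.03'; python3 drive.py '0 0 0 0 0.045;0 0 0 0 0.045;0 0 0 0 0.045'; python3 drive.py '0 0 -0.03 0 0.045;0 0 -0.07 0 0.06;0 0 -0.11 0 0.06;0 0 -0.14 0 0.06;0 0 -0.14 0 0.06'
python3 - <<'E'
from h import *
go([.5620,-.3945,.15])
E
```

```text
time: 20.98
ee_pos: [0.5648, 0.0241, 0.0541]
tcp_rot: [-180.0, -2.4, 81.1]
wrist_force: [-0.4, 0.2, -0.8]
opening: 0.0346
grasp_force: 48.9
time: 21.23
ee_pos: [0.5638, 0.0248, 0.0525]
tcp_rot: [-179.9, -2.4, 81.1]
wrist_force: [0.7, -0.3, -0.2]
opening: 0.045
grasp_force: 0.0
time: 21.65
ee_pos: [0.565, 0.0191, 0.1992]
tcp_rot: [179.6, -2.5, 81.1]
wrist_force: [0.4, -0.4, -0.1]
opening: 0.0603
grasp_force: 0.0
yaw 81.15 tool shift [-0.4109  0.0604  0.0319]
```

```bash
python3 drive.py '-0.2 0.03 0 0 0.06;-0.2 0.03 0 0 0.06;-0.2 0.03 0 0 0.06;-0.2 0.03 0 0 0.06;-0.2 0.03 0 0 0.06'; python3 drive.py '-0.19 0.028 0 0 0.06;-0.19 0.028 0 0 0.06;-0.19 0.028 0 0 0.06;-0.19 0.028 0 0 0.06;-0.19 0.028 0 0 0.06';python3 drive.py '-0.022 0.002 0.03 0 0.06;-0.022 0.002 0.07 0 0.06;-0.022 0.002 0.11 0 0.06;-0.022 0.002 0.11 0 0.06;-0.022 0.002 0.11 0 0.06'; python3 - <<'E'
from h import *
go([.562,-.394,.057])
E
```

```text
time: 22.07
ee_pos: [0.5615, -0.1852, 0.1833]
tcp_rot: [-179.8, -2.4, 81.1]
wrist_force: [1.0, 0.1, -0.7]
opening: 0.0601
grasp_force: 0.0
time: 22.48
ee_pos: [0.5594, -0.3785, 0.1746]
tcp_rot: [-179.8, -2.3, 81.0]
wrist_force: [0.9, 0.4, -1.0]
opening: 0.0602
grasp_force: 0.0
time: 22.9
ee_pos: [0.558, -0.3912, 0.0628]
tcp_rot: [-179.6, -2.5, 81.1]
wrist_force: [-0.1, -0.4, 1.5]
opening: 0.0602
grasp_force: 0.0
yaw 81.13 tool shift [-0.0024  0.0044  0.0056]
```

```bash
python3 drive.py '-0.002 0.003 0.008 0 0.06;-0.002 0.003 0.008 0 0.06;-0.002 0.003 0.008 0 0.06;-0.002 0.003 0.008 0 0.06'; python3 drive.py '0 0 0 0 0.03;0 0 0 0 0.03;0 0 0 0 0.03;0 0 0 0 0.03;0 0 0 0 0.03' 40;  python3 drive.py '0 0 -0.015 0 0.03;0 0 -0.03 0 0.03;0 0 -0.06 0 0.03;0 0 -0.1 0 0.03;0 0 -0.14 0 0.03'; python3 drive.py '0.2 -0.03 0 0 0.03;0.2 -0.03 0 -20 0.03;0.2 -0.03 0 -20 0.03;0.2 -0.03 0 -20 0.03;0.2 -0.03 0 -20 0.03'; python3 drive.py '0 0 0 -35 0.03;0 0 0 -35 0.03;0 0 0 -35 0.03;0 0 0 -35 0.03;0 0 0 -35 0.03'; python3 drive.py '0 0 0 -34 0.03;0 0 0 -34 0.03;0 0 0 -34 0.03;0 0 0 -34 0.03;0 0 0 -34 0.03';python3 - <<'E'
from h import *
i=imaging.camera_info("wrist");im=imaging.camera("wrist");cv2.imwrite("pics/w12.png",im)
h=cv2.cvtColor(im,cv2.COLOR_BGR2HSV);m=((((h[...,0]<9)|(h[...,0]>171))&(h[...,1]>120))).astype(np.uint8)
n,l,s,c=cv2.connectedComponentsWithStats(m);print(s[s[:,4]>100])
go([.5151,.1857,.18])
E
```

```text
time: 23.23
ee_pos: [0.5628, -0.3946, 0.0584]
tcp_rot: [-180.0, -2.3, 81.2]
wrist_force: [-0.2, -0.3, 0.2]
opening: 0.0601
grasp_force: 0.0
time: 23.65
ee_pos: [0.5623, -0.3944, 0.0575]
tcp_rot: [-179.9, -2.3, 81.1]
wrist_force: [-0.9, 0.7, 5.7]
opening: 0.0344
grasp_force: 39.8
time: 24.07
ee_pos: [0.5608, -0.3996, 0.1968]
tcp_rot: [-179.7, -2.4, 81.1]
wrist_force: [1.2, -0.7, -0.2]
opening: 0.0345
grasp_force: 40.7
time: 24.48
ee_pos: [0.5622, -0.1957, 0.2048]
tcp_rot: [179.3, -2.3, 101.5]
wrist_force: [-0.1, 0.4, -1.3]
opening: 0.0341
grasp_force: 40.8
time: 24.9
ee_pos: [0.5626, -0.1977, 0.2047]
tcp_rot: [178.1, -1.5, 136.6]
wrist_force: [-0.3, -0.3, -0.3]
opening: 0.0345
grasp_force: 40.8
time: 25.32
ee_pos: [0.5625, -0.198, 0.2045]
tcp_rot: [177.6, -0.2, 170.5]
wrist_force: [-0.4, 0.5, -0.6]
opening: 0.0341
grasp_force: 40.8
[[     0      0    640    400 238213]
 [   581     32     59     69   3174]
 [   494    117    146     60   7089]
 [   268    197     95    108   7497]]
yaw 170.81 tool shift [0.108  0.3698 0.0403]
```

```bash
python3 drive.py '0.1 0.18 0 0 0.03;0.1 0.18 0 0 0.03;0.1 0.18 0 0 0.03;0.1 0.18 0 0 0.03;0.1 0.18 0 0 0.03'; python3 drive.py '0.008 0.19 0.01 0 0.03;0.008 0.19 0.01 0 0.03;0.008 0.19 0.01 0 0.03;0.008 0.19 0.01 0 0.03;0.008 0.19 0.01 0 0.03';python3 drive.py '0 0 0.03 0 0.03;0 0 0.06 0 0.03;0 0 0.06 0 0.03;0 0 0.06 0 0.03'; python3 - <<'E'
from h import *
go([.5151,.1857,.058])
E
```

```text
time: 25.78
ee_pos: [0.4937, -0.0021, 0.2126]
tcp_rot: [177.6, -0.2, 170.0]
wrist_force: [0.6, 0.4, 0.7]
opening: 0.0342
grasp_force: 40.8
time: 26.2
ee_pos: [0.5193, 0.1888, 0.2103]
tcp_rot: [177.6, -0.2, 170.1]
wrist_force: [1.0, -0.1, -0.8]
opening: 0.0345
grasp_force: 40.8
time: 26.53
ee_pos: [0.5188, 0.1874, 0.1495]
tcp_rot: [177.7, -0.4, 170.1]
wrist_force: [-0.6, -0.3, 0.3]
opening: 0.0343
grasp_force: 40.8
yaw 170.07 tool shift [ 0.0027 -0.0059  0.0914]
```

```bash
python3 drive.py '0.001 -0.005 0.04 0 0.03;0.001 -0.005 0.08 0 0.03;0.001 -0.005 0.093 0 0.03;0.001 -0.005 0.093 0 0.03;0.001 -0.005 0.093 0 0.03'; python3 drive.py '0 0 0 0 0.05;0 0 0 0 0.05;0 0 0 0 0.05'; python3 drive.py '0 0 -0.03 0 0.05;0 0 -0.07 0 0.06;0 0 -0.11 0 0.06;0 0 -0.15 0 0.06;0 0 -0.19 0 0.06'; python3 drive.py '0.08 -0.05 -0.03 0 0.06;0.08 -0.05 -0.03 0 0.06;0.08 -0.05 -0.03 0 0.06;0.08 -0.05 -0.03 0 0.06'
python3 - <<'E'
from h import *
import pickle
i=imaging.camera_info("wrist");w=imaging.camera("wrist");pickle.dump(i,open("w13.pkl","wb"));s=imaging.camera("side");c=imaging.camera("scene")
cv2.imwrite("pics/w13.png",w);cv2.imwrite("pics/s13.png",s);cv2.imwrite("pics/c13.png",c)
r=lambda a:cv2.resize(a,(400,300),interpolation=cv2.INTER_CUBIC)
z=np.vstack([np.hstack([cv2.resize(w,(480,300)),cv2.resize(c[190:265,300:380],(320,300),interpolation=cv2.INTER_CUBIC)]),np.hstack([cv2.resize(s[120:270,280:440],(320,300),interpolation=cv2.INTER_CUBIC),cv2.resize(s[120:270,280:440][40:,:],(480,300))])])
cv2.imwrite("pics/m13.png",z);o=bot.get_obs();print(o["ee_pos"],o["tcp_rot"])
E
```

```text
time: 26.95
ee_pos: [0.519, 0.1865, 0.0594]
tcp_rot: [177.6, -0.1, 170.1]
wrist_force: [0.8, 0.0, 1.4]
opening: 0.0342
grasp_force: 42.3
time: 27.2
ee_pos: [0.5191, 0.1869, 0.0591]
tcp_rot: [177.6, -0.1, 170.1]
wrist_force: [-0.8, 0.1, -1.0]
opening: 0.0499
grasp_force: 0.0
time: 27.62
ee_pos: [0.5172, 0.1786, 0.2501]
tcp_rot: [177.6, -0.2, 170.1]
wrist_force: [0.3, 1.3, 0.2]
opening: 0.0604
grasp_force: 0.0
time: 27.95
ee_pos: [0.4283, 0.1412, 0.2789]
tcp_rot: [177.5, 0.0, 170.1]
wrist_force: [-0.5, 0.4, 0.3]
opening: 0.0597
grasp_force: 0.0
[0.43047952 0.14218841 0.27577796] [ 1.77589708e+02 -1.56095696e-01  1.70137965e+02]
```

View pics/m13.png

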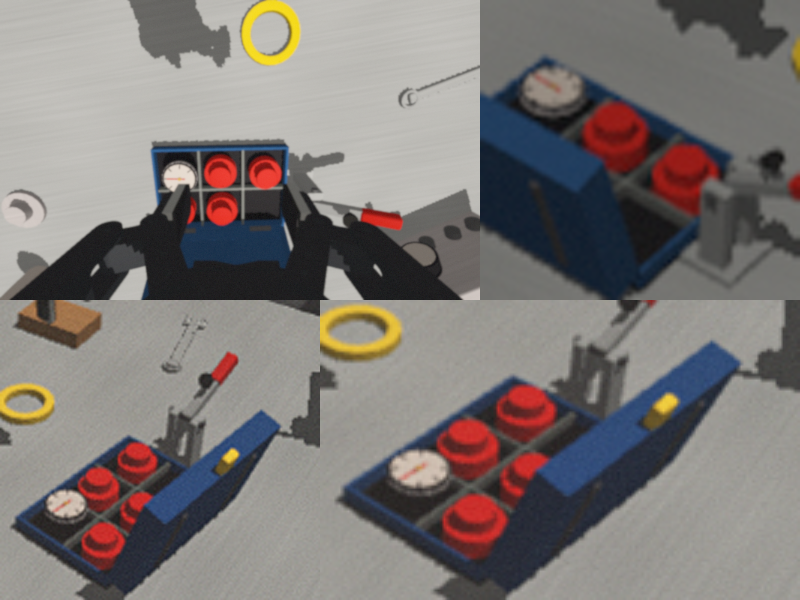

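All four caps and the gauge are in their pockets, flat and upright. Next, I'll locate the lid tab and the clamp grip.

```bash
cat >> h.py <<'E'
CX=np.array([.5394,.1043]);CY=np.radians(-9.95)
def c2w(p):
    p=np.atleast_2d(p).astype(float);c,s=np.cos(CY),np.sin(CY)
    return np.c_[CX[0]+c*p[:,0]-s*p[:,1],CX[1]+s*p[:,0]+c*p[:,1],p[:,2]]
def lidp(th,a,y,h):  # a along from hinge, h normal, case y
    return [.078-a*np.cos(th)+h*np.sin(th),y,.022+a*np.sin(th)+h*np.cos(th)]
def blob(im,lo,hi,box):
    h=cv2.cvtColor(im,cv2.COLOR_BGR2HSV);m=cv2.inRange(h,lo,hi)
    w=np.zeros_like(m);w[box[1]:box[3],box[0]:box[2]]=1;m=m*w
    ys,xs=np.where(m>0);return np.array([xs.mean(),ys.mean()]),len(xs),(xs.min(),xs.max(),ys.min(),ys.max())
def hullc(info,P):
    hh=cv2.convexHull(proj(info,P).astype(np.float32));m=cv2.moments(hh);return np.array([m["m10"],m["m01"]])/m["m00"],m["m00"]
E
python3 - <<'E'
from h import *
from scipy.optimize import least_squares
S,C=imaging.camera_info("side"),imaging.camera_info("scene");s=cv2.imread("pics/s13.png");c=cv2.imread("pics/c13.png")
bs=blob(s,(18,120,60),(36,255,255),(375,180,410,215));bc=blob(c,(18,120,60),(36,255,255),(280,200,310,230));print(bs,bc)
box=lambda th,y:c2w([lidp(th,.168+da,y+dy,.026+dh) for da in(-.012,.013) for dy in(-.012,.012) for dh in(-.006,.006)])
for I,b in((S,bs),(C,bc)):
    r=least_squares(lambda v:hullc(I,box(v[0],v[1]))[0]-b[0],[1.87,0.]);print("th,y",r.x,hullc(I,box(*r.x))[1])
t=tri([(S,*bs[0]),(C,*bc[0])]);print("tab tri",t)
cs,sn=np.cos(CY),np.sin(CY);d=t[:2]-CX;print("in case",cs*d[0]+sn*d[1],-sn*d[0]+cs*d[1],t[2])
rs=blob(s,(0,140,60),(9,255,255),(370,140,410,165));rc=blob(c,(0,140,60),(9,255,255),(370,225,400,250));print(rs,rc)
g=tri([(S,*rs[0]),(C,*rc[0])]);d=g[:2]-CX;print("grip",g,"case",cs*d[0]+sn*d[1],-sn*d[0]+cs*d[1])
E
```

```text
(array([393.08974359, 200.41025641]), 78, (np.int64(388), np.int64(398), np.int64(194), np.int64(206))) (array([294.33333333, 216.85416667]), 48, (np.int64(290), np.int64(298), np.int64(213), np.int64(221)))
th,y [1.87000000e+00 1.82617188e-03] 100.957509114407
th,y [1.87 0.  ] 65.77277770615183
tab tri [0.68611709 0.08172906 0.17655655]
in case 0.14841030847601638 0.003119605371657761 0.17655655245760657
(array([392.09803922, 153.25490196]), 102, (np.int64(386), np.int64(398), np.int64(146), np.int64(161))) (array([384.81609195, 236.66666667]), 87, (np.int64(377), np.int64(392), np.int64(234), np.int64(240)))
grip [0.57584745 0.32873594 0.12215256] case -0.002880755029115077 0.22735789222738292
```

```bash
python3 - <<'E'
from h import *
go(c2w([.08,.003,.225])[0]);go(c2w([.149,.003,.215])[0])
E
```

```text
yaw 170.14 tool shift [-0.1939 -0.0179  0.0495]
yaw 170.14 tool shift [-0.263  -0.0184  0.0593]
```

```bash
python3 drive.py '-0.19 -0.018 0.03 0 0.05;-0.19 -0.018 0.03 0 0.05;-0.19 -0.018 0.04 0 0.05;-0.19 -0.018 0.05 0 0.05;-0.19 -0.018 0.05 0 0.05'; python3 drive.py '-0.035 0 0.005 0 0.05;-0.073 0 0.008 0 0.05;-0.073 0 0.008 0 0.05;-0.073 0 0.008 0 0.05;-0.073 0 0.008 0 0.05'; python3 - <<'E'
from h import *
go(c2w([.149,.003,.1985])[0])
cv2.imwrite("pics/w14.png",imaging.camera("wrist"))
w=blob(cv2.imread("pics/w14.png"),(18,120,60),(36,255,255),(200,150,440,400));print(w)
i=imaging.camera_info("wrist");print(proj(i,c2w([.1485,.003,.177])),proj(i,c2w([.153,.003,.189])))
E
```

```text
time: 28.52
ee_pos: [0.6173, 0.0931, 0.2208]
tcp_rot: [177.7, -0.3, 170.1]
wrist_force: [0.7, -0.1, 0.4]
opening: 0.0498
grasp_force: 0.0
time: 28.93
ee_pos: [0.6865, 0.0819, 0.2139]
tcp_rot: [177.7, -0.4, 170.1]
wrist_force: [-0.8, 0.0, 0.3]
opening: 0.05
grasp_force: 0.0
yaw 170.14 tool shift [-0.0003 -0.001   0.0154]
(array([312.80717489, 248.01121076]), 1784, (np.int64(292), np.int64(335), np.int64(226), np.int64(269)))
[[312.50358618 244.81339061]] [[313.2951601  262.71674253]]
```

Tab matches the prediction (u≈313). Pinching it.

```bash
python3 drive.py '0 -0.001 0.016 0 0.05;0 -0.001 0.016 0 0.05;0 -0.001 0.016 0 0.05;0 -0.001 0.016 0 0.05'; python3 drive.py '0 0 0 0 0.015;0 0 0 0 0.015;0 0 0 0 0.015;0 0 0 0 0.015;0 0 0 0 0.015' 40; python3 - <<'E'
from h import *
o=bot.get_obs();d=o["ee_pos"][:2]-CX;c,s=np.cos(CY),np.sin(CY)
x,z=c*d[0]+s*d[1],o["ee_pos"][2];print("case",x,z)
# pivot p = TCP - 17mm; arc about hinge; print tool shifts (tool x=-case x, z down)
px,pz=x-.078,z-.017-.022;r=np.hypot(px,pz);a0=np.arctan2(pz,px);print("r",r,"theta",np.pi-.152-a0)
for k in range(0,21):
    t=k*.1
    if t>1.95: break
    a=a0+t;print("%.1f"%t,"dx %.3f dz %.3f"%(-(r*np.cos(a)-px),-(r*np.sin(a)-pz)))
E
```

```text
time: 29.32
ee_pos: [0.6857, 0.0817, 0.2013]
tcp_rot: [177.6, -0.1, 170.2]
wrist_force: [-0.5, -0.8, 0.0]
opening: 0.0501
grasp_force: 0.0
time: 29.73
ee_pos: [0.6866, 0.0815, 0.2007]
tcp_rot: [177.6, -0.1, 170.2]
wrist_force: [0.6, 0.6, 6.2]
opening: 0.0223
grasp_force: 39.8
case 0.1489366840189088 0.2007088960403108
r 0.1765836351369361 theta 1.8321875628113342
0.0 dx -0.000 dz -0.000
0.1 dx 0.016 dz -0.006
0.2 dx 0.034 dz -0.011
0.3 dx 0.051 dz -0.014
0.4 dx 0.069 dz -0.015
0.5 dx 0.086 dz -0.014
0.6 dx 0.104 dz -0.012
0.7 dx 0.121 dz -0.008
0.8 dx 0.138 dz -0.002
0.9 dx 0.154 dz 0.006
1.0 dx 0.169 dz 0.015
1.1 dx 0.183 dz 0.025
1.2 dx 0.196 dz 0.037
1.3 dx 0.208 dz 0.050
1.4 dx 0.218 dz 0.064
1.5 dx 0.227 dz 0.080
1.6 dx 0.235 dz 0.096
1.7 dx 0.240 dz 0.112
1.8 dx 0.245 dz 0.129
1.9 dx 0.247 dz 0.147
```

```bash
python3 drive.py '0.016 0 -0.006 0 0.015;0.034 0 -0.011 0 0.015;0.051 0 -0.014 0 0.015;0.069 0 -0.015 0 0.015;0.086 0 -0.014 0 0.015'; python3 drive.py '0.018 0 0.002 0 0.015;0.035 0 0.006 0 0.015;0.052 0 0.012 0 0.015;0.068 -0.001 0.020 0 0.015;0.083 -0.001 0.029 0 0.015'; python3 - <<'E'
from h import *
o=bot.get_obs();d=o["ee_pos"][:2]-CX;c,s=np.cos(CY),np.sin(CY)
x,y,z=c*d[0]+s*d[1],-s*d[0]+c*d[1],o["ee_pos"][2];px,pz=x-.078,z-.039;print("case",x,y,z,"r",np.hypot(px,pz),"theta",np.pi-.152-np.arctan2(pz,px))
E
```

```text
time: 30.15
ee_pos: [0.602, 0.0957, 0.2154]
tcp_rot: [177.6, 0.0, 170.1]
wrist_force: [5.2, 0.6, 5.0]
opening: 0.0224
grasp_force: 38.9
time: 30.57
ee_pos: [0.5192, 0.1098, 0.188]
tcp_rot: [177.6, 0.0, 170.1]
wrist_force: [-5.9, -3.9, 16.9]
opening: 0.0226
grasp_force: 38.9
case -0.020803933332378 0.00193395016434008 0.18798735678931994 r 0.17877206080653965 theta 0.8332184570562555
```

```bash
python3 drive.py '0.014 0 0.010 0 0.015;0.027 -0.001 0.022 0 0.015;0.039 -0.001 0.035 0 0.015;0.049 -0.002 0.049 0 0.015;0.058 -0.003 0.065 0 0.015'; python3 drive.py '0.008 0 0.016 0 0.015;0.013 -0.001 0.032 0 0.015;0.016 -0.002 0.044 0 0.015;0.018 -0.002 0.055 0 0.015;0.018 -0.002 0.055 0 0.015'; python3 - <<'E'
from h import *
o=bot.get_obs();d=o["ee_pos"][:2]-CX;c,s=np.cos(CY),np.sin(CY)
x,y,z=c*d[0]+s*d[1],-s*d[0]+c*d[1],o["ee_pos"][2];px,pz=x-.078,z-.039;print("case",x,y,z,"r",np.hypot(px,pz),"theta",np.pi-.152-np.arctan2(pz,px))
E
```

```text
time: 30.98
ee_pos: [0.4603, 0.1198, 0.1215]
tcp_rot: [177.6, -0.3, 170.2]
wrist_force: [-11.8, 1.6, 12.0]
opening: 0.0222
grasp_force: 57.1
time: 31.4
ee_pos: [0.4419, 0.123, 0.0633]
tcp_rot: [177.7, -0.5, 170.2]
wrist_force: [-7.0, 1.6, -0.5]
opening: 0.0223
grasp_force: 73.4
case -0.099257746674197 0.0015463511335652852 0.06327471441637084 r 0.17891218660563668 theta -0.015900736613919886
```

```bash
python3 drive.py '0 0 0.003 0 0.015;0 0 0.006 0 0.015;0 0 0.006 0 0.015;0 0 0.006 0 0.015' ; python3 - <<'E'
from h import *
print(bot.get_obs()["ee_pos"],bot.get_obs()["wrist_force"])
s=imaging.camera("side");c=imaging.camera("scene");cv2.imwrite("pics/s15.png",s);cv2.imwrite("pics/c15.png",c)
S,C=imaging.camera_info("side"),imaging.camera_info("scene")
for y in(-.115,.115):print("rear/front lid top", proj(S,c2w([[-.078,y,.054],[.078,y,.054]])).round(1).tolist(),proj(C,c2w([[-.078,y,.054],[.078,y,.054]])).round(1).tolist())
z=np.hstack([cv2.resize(s[140:270,280:430],(420,364),interpolation=cv2.INTER_CUBIC),cv2.resize(c[190:275,290:400],(380,364),interpolation=cv2.INTER_CUBIC)]);cv2.imwrite("pics/m15.png",z)
E
```

```text
time: 31.73
ee_pos: [0.4413, 0.1231, 0.0582]
tcp_rot: [177.7, -0.6, 170.2]
wrist_force: [-14.7, 1.5, 1.6]
opening: 0.0224
grasp_force: 75.1
[0.44132737 0.12307442 0.05821069] [-14.71149154   1.45923893   1.63785001]
rear/front lid top [[286.6, 218.6], [332.9, 249.5]] [[315.3, 196.9], [284.2, 219.5]]
rear/front lid top [[344.4, 178.5], [389.3, 203.3]] [[368.4, 225.1], [338.1, 251.0]]
```

```bash
python3 - <<'E'
from h import *
for n in("side","scene"):
    I=imaging.camera_info(n);im=cv2.imread({"side":"pics/s15.png","scene":"pics/c15.png"}[n]);h=cv2.cvtColor(im,cv2.COLOR_BGR2HSV)
    B=cv2.inRange(h,(100,110,25),(125,255,255))>0;w=np.zeros_like(B);w[150:290,270:410]=1;B&=w;ys,xs=np.where(B);print(n,B.sum(),xs.min(),xs.max(),ys.min(),ys.max())
    for th in(0,.03,.06,.1,.15,.2,.3):
        m=np.zeros((400,640),np.uint8)
        P=proj(I,c2w([lidp(th,a,y,hh) for a in(0,.156) for y in(-.116,.116) for hh in(0,.032)]));Q=proj(I,c2w([[x,y,z] for x in(-.078,.078) for y in(-.116,.116) for z in(0,.022)]))
        for q in(P,Q):cv2.fillConvexPoly(m,cv2.convexHull(q.round().astype(np.int32)),1)
        print(th,"IoU %.3f"%((B&(m>0)).sum()/(B|(m>0)).sum()),end="  ")
    print()
E
```

```text
side 3850 289 389 178 262
0 IoU 0.731  0.03 IoU 0.731  0.06 IoU 0.722  0.1 IoU 0.711  0.15 IoU 0.692  0.2 IoU 0.680  0.3 IoU 0.657  
scene 2759 286 368 196 261
0 IoU 0.796  0.03 IoU 0.813  0.06 IoU 0.811  0.1 IoU 0.792  0.15 IoU 0.767  0.2 IoU 0.759  0.3 IoU 0.722
```

```bash
python3 drive.py '0 0 0 0 0.05;0 0 0 0 0.05;0 0 0 0 0.05;0 0 0 0 0.05'; python3 drive.py '0.01 0 -0.03 0 0.05;0.01 0 -0.06 0 0.05;0.01 0 -0.06 0 0.0;0.01 0 -0.06 0 0.0;0.01 0 -0.06 0 0.0'; python3 - <<'E'
from h import *
go(c2w([-.06,0.0,.1])[0])
E
```

```text
time: 32.17
ee_pos: [0.4446, 0.1233, 0.0596]
tcp_rot: [177.6, -0.2, 170.1]
wrist_force: [-0.2, 0.3, -0.0]
opening: 0.0498
grasp_force: 0.0
time: 32.58
ee_pos: [0.4344, 0.1225, 0.1192]
tcp_rot: [177.6, -0.2, 170.1]
wrist_force: [-0.9, 0.2, 0.3]
opening: 0.0139
grasp_force: 0.0
yaw 170.14 tool shift [-0.0467 -0.0007  0.019 ]
```

Now I'll press down on the lid's front edge with closed fingertips to confirm it's shut.

```bash
python3 drive.py '-0.03 0 -0.005 0 0;-0.045 0 0 0 0;-0.045 0 0.019 0 0;-0.045 0 0.019 0 0;-0.045 0 0.019 0 0'; python3 drive.py '0 0 0.01 0 0;0 0 0.015 0 0;0 0 0.015 0 0'; python3 drive.py '0 0 0.003 0 0;0 0 0.006 0 0;0 0 0.006 0 0'; python3 drive.py '0 0 0.003 0 0;0 0 0.005 0 0;0 0 0.005 0 0'
```

```text
time: 33.0
ee_pos: [0.4774, 0.1153, 0.0984]
tcp_rot: [177.7, -0.4, 170.1]
wrist_force: [-0.3, -0.4, 0.3]
opening: -0.0005
grasp_force: 0.0
time: 33.25
ee_pos: [0.478, 0.1163, 0.0843]
tcp_rot: [177.6, -0.3, 170.2]
wrist_force: [0.5, -0.2, -0.6]
opening: 0.0003
grasp_force: 0.0
time: 33.5
ee_pos: [0.4787, 0.1166, 0.0793]
tcp_rot: [177.6, -0.2, 170.2]
wrist_force: [0.7, -0.5, -0.7]
opening: -0.0001
grasp_force: 0.0
time: 33.75
ee_pos: [0.4789, 0.1167, 0.0787]
tcp_rot: [177.6, -0.1, 170.1]
wrist_force: [-17.8, -5.2, 39.4]
opening: 0.0
grasp_force: 19.9
```

Contact at TCP 0.0787 m puts the tips at 54 mm, so the lid is fully shut and rigid. Next the clamp: rise, turn a quarter turn back, and check for obstacles.

```bash
python3 drive.py '0 0 -0.04 0 0;0 0 -0.08 0 0;0 0 -0.12 0 0;0 0 -0.15 7 0.05;0 0 -0.15 14 0.05'; python3 drive.py '0 0 0 36 0.05;0 0 0 36 0.05;0 0 0 36 0.05;0 0 0 36 0.05;0 0 0 36 0.05';python3 drive.py '0 0 0 40 0.05;0 0 0 40 0.05;0 0 0 40 0.05;0 0 0 40 0.05;0 0 0 40 0.05;0 0 0 40 0.05' || true; python3 - <<'E'
from h import *
go(c2w([-.002,.18,.2])[0]);go(c2w([-.002,.225,.2])[0])
S,C=imaging.camera_info("side"),imaging.camera_info("scene")
print("unit base corners",at_z(S,455,193,0),at_z(S,442,148,0),at_z(C,372,360,0),at_z(C,376,310,0.1))
print("handle",tri([(S,445,150),(C,382,300)]),tri([(S,505,143),(C,389,267)]))
E
```

```text
time: 34.17
ee_pos: [0.48, 0.1107, 0.231]
tcp_rot: [177.4, -0.4, 155.9]
wrist_force: [0.2, -1.1, 0.6]
opening: 0.0235
grasp_force: 0.0
time: 34.58
ee_pos: [0.4783, 0.1105, 0.2242]
tcp_rot: [178.6, -2.0, 120.0]
wrist_force: [-0.1, -0.1, -0.4]
opening: 0.0502
grasp_force: 0.0
yaw 120.00 tool shift [0.1025 0.1632 0.0316]
yaw 120.00 tool shift [0.137  0.192  0.0334]
unit base corners [0.7589509  0.41577265 0.        ] [0.6415984  0.62435488 0.        ] [0.90151817 0.45685861 0.        ] [0.81991795 0.42155286 0.1       ]
handle [0.72930211 0.42066614 0.09883376] [0.82089667 0.42601327 0.22826241]Traceback (most recent call last):
  File "drive.py", line 5, in <module>
    connect(sys.argv[1:4])
    ~~~~~~~^^^^^^^^^^^^^^^
ValueError: 1 to 5 rows of numbers within range
```

```bash
python3 drive.py '0 0 0 36 0.05;0 0 0 36 0.05;0 0 0 36 0.05;0 0 0 36 0.05;0 0 0 36 0.05';python3 drive.py '0 0 0 4 0.05;0 0 0 4 0.05'; python3 - <<'E'
from h import *
go(c2w([-.002,.225,.19])[0])
E
```

```text
time: 35.0
ee_pos: [0.4783, 0.1105, 0.2241]
tcp_rot: [-180.0, -2.4, 84.2]
wrist_force: [-0.2, 0.1, -0.4]
opening: 0.0499
grasp_force: 0.0
time: 35.17
ee_pos: [0.4783, 0.1105, 0.2241]
tcp_rot: [-179.8, -2.4, 80.3]
wrist_force: [-0.0, -0.6, 0.2]
opening: 0.0495
grasp_force: 0.0
yaw 80.33 tool shift [0.2276 0.0605 0.0434]
```

```bash
python3 drive.py '0.18 0.05 0 0 0.05;0.18 0.05 0 0 0.05;0.18 0.05 0 0 0.05;0.18 0.05 0 0 0.05;0.18 0.05 0 0 0.05';python3 drive.py '0.04 0.009 0 0 0.05;0.047 0.01 0.03 0 0.05;0.047 0.01 0.03 0 0.05;0.047 0.01 0.03 0 0.05'; python3 - <<'E'
from h import *
i=imaging.camera_info("wrist");im=imaging.camera("wrist");cv2.imwrite("pics/w16.png",im)
print(bot.get_obs()["ee_pos"],blob(im,(0,140,60),(9,255,255),(200,100,440,400)))
for th in(2.55,2.67,2.75):
  P=[]
  for r in(.065,.115):
    for x in(-.009,.009):
      for n in(-.009,.009): P.append([x,.143-r*np.cos(th)-n*np.sin(th),.08+r*np.sin(th)-n*np.cos(th)])
  q=proj(i,c2w(P));print(th,hullc(i,c2w(P)),q.min(0),q.max(0))
go(c2w([-.002,.225,.134])[0])
E
```

```text
time: 35.58
ee_pos: [0.5582, 0.2834, 0.2305]
tcp_rot: [-179.8, -2.4, 80.8]
wrist_force: [1.4, 0.0, 0.3]
opening: 0.0501
grasp_force: 0.0
time: 35.92
ee_pos: [0.5742, 0.3257, 0.2013]
tcp_rot: [-179.6, -2.2, 80.7]
wrist_force: [0.4, -0.5, -0.2]
opening: 0.05
grasp_force: 0.0
[0.57443357 0.32522835 0.20309033] (array([317.33922724, 217.37982973]), 1527, (np.int64(305), np.int64(330), np.int64(187), np.int64(250)))
2.55 (array([320.57159142, 233.13205715]), 1934.5969165214337) [305.46814636 200.5091072 ] [336.62053128 267.40353391]
2.67 (array([320.48404817, 221.09531643]), 1949.9512222507037) [306.1755125  186.59888418] [335.8393146  257.13702204]
2.75 (array([320.41559805, 214.37049566]), 1922.1785164210014) [306.62962127 179.23895477] [335.27877563 250.90493772]
yaw 80.63 tool shift [-0.0015  0.002   0.0691]
```

```bash
python3 drive.py '-0.001 0.001 0.04 0 0.05;-0.002 0.001 0.073 0 0.05;-0.002 0.001 0.073 0 0.05;-0.002 0.001 0.073 0 0.05;-0.002 0.001 0.073 0 0.05'; python3 drive.py '0 0 0 0 0.01;0 0 0 0 0.01;0 0 0 0 0.01;0 0 0 0 0.01;0 0 0 0 0.01' 40; python3 - <<'E'
from h import *
o=bot.get_obs();d=o["ee_pos"][:2]-CX;c,s=np.cos(CY),np.sin(CY)
y,z=-s*d[0]+c*d[1],o["ee_pos"][2];print("case x",c*d[0]+s*d[1],"y",y,"z",z)
th=2.7;r=.09;print("expect y",.143-r*np.cos(th),"z",.08+r*np.sin(th)+.013)
from scipy.spatial.transform import Rotation as Ro
R=Ro.from_euler("xyz",o["tcp_rot"],degrees=True).as_matrix()
Y=np.array([-s,c])
for k in range(1,14):
    t=min(.2*k+0,2.7); dy=-r*np.cos(th-t)+r*np.cos(th);dz=r*np.sin(th-t)-r*np.sin(th)
    w=np.array([Y[0]*dy,Y[1]*dy,dz]);print("%.1f"%t,(R.T@w).round(3))
t=2.7;dy=-r+r*np.cos(th);dz=-r*np.sin(th);print(t,(R.T@np.array([Y[0]*dy,Y[1]*dy,dz])).round(3))
E
```

```text
time: 36.38
ee_pos: [0.5765, 0.3262, 0.1337]
tcp_rot: [-179.9, -2.5, 80.5]
wrist_force: [0.9, 0.8, 0.2]
opening: 0.05
grasp_force: 0.0
time: 36.8
ee_pos: [0.5758, 0.3272, 0.1322]
tcp_rot: [-179.8, -2.5, 80.6]
wrist_force: [-4.2, 2.2, 6.5]
opening: 0.0171
grasp_force: 42.7
case x -0.0027028676130584975 y 0.22581951843903522 z 0.13223392136747203
expect y 0.22436649278153548 z 0.1314641892210447
0.2 [-0.009 -0.    -0.016]
0.4 [-0.02 -0.   -0.03]
0.6 [-0.034 -0.    -0.041]
0.8 [-0.05  -0.001 -0.049]
1.0 [-0.067 -0.001 -0.054]
1.2 [-0.085 -0.001 -0.055]
1.4 [-0.103 -0.001 -0.053]
1.6 [-0.12  -0.001 -0.047]
1.8 [-0.136 -0.001 -0.038]
2.0 [-0.149 -0.001 -0.026]
2.2 [-0.16  -0.001 -0.012]
2.4 [-0.168 -0.001  0.005]
2.6 [-0.172 -0.001  0.022]
2.7 [-0.173 -0.001  0.031]
```

```bash
python3 drive.py '-0.009 0 -0.016 0 0.01;-0.020 0 -0.030 0 0.01;-0.034 0 -0.041 0 0.01;-0.050 0 -0.049 0 0.01;-0.067 0 -0.054 0 0.01'; python3 drive.py '-0.018 0 -0.001 0 0.01;-0.036 0 0.001 0 0.01;-0.053 0 0.007 0 0.01;-0.069 0 0.016 0 0.01;-0.082 0 0.028 0 0.01'; python3 - <<'E'
from h import *
o=bot.get_obs();d=o["ee_pos"][:2]-CX;c,s=np.cos(CY),np.sin(CY)
y,z=-s*d[0]+c*d[1],o["ee_pos"][2];print("y",y,"z",z,"r",np.hypot(y-.143,z-.013-.08),"th",np.pi-np.arctan2(z-.093,y-.143))
E
```

```text
time: 37.22
ee_pos: [0.564, 0.2573, 0.1821]
tcp_rot: [-179.7, -2.4, 80.5]
wrist_force: [-0.4, 4.3, -13.5]
opening: 0.0174
grasp_force: 41.3
time: 37.63
ee_pos: [0.5507, 0.1764, 0.1538]
tcp_rot: [-180.0, -2.5, 80.5]
wrist_force: [-8.6, -4.0, 14.6]
opening: 0.0172
grasp_force: 39.8
y 0.07295289415413317 z 0.15377728870211346 r 0.0927387505812005 th 0.7146594447945249
```

```bash
python3 drive.py '-0.011 0 0.014 0 0.01;-0.019 0 0.031 0 0.01;-0.023 0 0.046 0 0.01;-0.024 0 0.055 0 0.01;-0.024 0 0.058 0 0.01'; python3 drive.py '0 0 0.003 0 0.01;0 0 0.003 0 0.01;0 0 0.003 0 0.01'; python3 - <<'E'
from h import *
o=bot.get_obs();d=o["ee_pos"][:2]-CX;c,s=np.cos(CY),np.sin(CY)
y,z=-s*d[0]+c*d[1],o["ee_pos"][2];print("y",y,"z",z,"r",np.hypot(y-.143,z-.013-.08),"th",np.pi-np.arctan2(z-.093,y-.143))
E
```

```text
time: 38.05
ee_pos: [0.5468, 0.154, 0.0919]
tcp_rot: [-179.8, -2.2, 80.4]
wrist_force: [-7.0, -11.6, 7.3]
opening: 0.0169
grasp_force: 57.6
time: 38.3
ee_pos: [0.5468, 0.1543, 0.0895]
tcp_rot: [-179.8, -2.2, 80.4]
wrist_force: [-5.2, -11.0, 1.8]
opening: 0.017
grasp_force: 57.9
y 0.05048733399485969 z 0.08948531725500998 r 0.09257940573462638 th 6.245212201505594
```

Looks down by kinematics. I'll release it and press on top of the grip with closed fingertips to make sure.

```bash
python3 drive.py '0 0 0 0 0.045;0 0 0 0 0.045;0 0 0 0 0.045'; python3 drive.py '0 0 -0.03 0 0.045;0 0 -0.055 0 0.045;0 0 -0.055 0 0;0 0 -0.055 0 0;0 0 -0.055 0 0'; python3 - <<'E'
from h import *
go(c2w([-.002,.045,.122])[0])
E
```

```text
time: 38.55
ee_pos: [0.5477, 0.1567, 0.0892]
tcp_rot: [-179.9, -2.4, 80.5]
wrist_force: [0.5, -0.2, 0.4]
opening: 0.045
grasp_force: 0.0
time: 38.97
ee_pos: [0.5472, 0.155, 0.1429]
tcp_rot: [-179.8, -2.4, 80.5]
wrist_force: [-0.4, -0.2, -0.7]
opening: 0.0091
grasp_force: 0.0
yaw 80.52 tool shift [-0.0071 -0.0009  0.0207]
```

```bash
python3 drive.py '-0.006 0 0 0 0;-0.006 0 0.02 0 0;-0.006 0 0.02 0 0;-0.006 0 0.02 0 0'; python3 drive.py '0 0 0.004 0 0;0 0 0.004 0 0;0 0 0.004 0 0';  python3 drive.py '0 0 0.004 0 0;0 0 0.004 0 0;0 0 0.004 0 0';python3 drive.py '0 0 0.003 0 0;0 0 0.003 0 0;0 0 0.003 0 0'
```

```text
time: 39.3
ee_pos: [0.5452, 0.1495, 0.1214]
tcp_rot: [-179.6, -2.3, 80.5]
wrist_force: [-0.5, 0.3, -0.5]
opening: -0.0002
grasp_force: 0.0
time: 39.55
ee_pos: [0.5463, 0.1502, 0.1191]
tcp_rot: [-179.8, -2.4, 80.5]
wrist_force: [0.1, 0.7, 0.1]
opening: 0.0001
grasp_force: 0.0
time: 39.8
ee_pos: [0.5463, 0.1504, 0.1148]
tcp_rot: [-179.8, -2.4, 80.5]
wrist_force: [-0.4, 0.6, 0.4]
opening: -0.0001
grasp_force: 0.0
time: 40.05
ee_pos: [0.5465, 0.1505, 0.1139]
tcp_rot: [-179.9, -2.4, 80.5]
wrist_force: [-5.1, -2.7, 14.1]
opening: -0.0004
grasp_force: 7.1
```

Contact at tip height 0.089 with 14 N, so the clamp is fully down on the lid. Backing off for a final look.

```bash
python3 drive.py '0 0 -0.04 0 0;0 0 -0.08 0 0;0 0 -0.12 0 0;-0.04 -0.04 -0.12 0 0;-0.08 -0.08 -0.12 0 0'; python3 drive.py '-0.1 -0.05 0 0 0;-0.1 -0.05 0 0 0;-0.1 -0.05 0 0 0;-0.1 -0.05 0 0 0'; python3 - <<'E'
from h import *
s=imaging.camera("side");c=imaging.camera("scene")
z=np.hstack([cv2.resize(s[130:270,270:430],(420,368),interpolation=cv2.INTER_CUBIC),cv2.resize(c[185:275,280:400],(380,368),interpolation=cv2.INTER_CUBIC)]);cv2.imwrite("pics/fin.png",z)
E
```

```text
time: 40.47
ee_pos: [0.4803, 0.0976, 0.2324]
tcp_rot: [179.9, -2.5, 80.6]
wrist_force: [-1.2, -1.0, 0.0]
opening: 0.0001
grasp_force: 0.0
time: 40.8
ee_pos: [0.4098, 0.0042, 0.2262]
tcp_rot: [-179.8, -2.3, 80.4]
wrist_force: [0.2, 0.1, 0.0]
opening: 0.0
grasp_force: 0.0
```

View pics/fin.png

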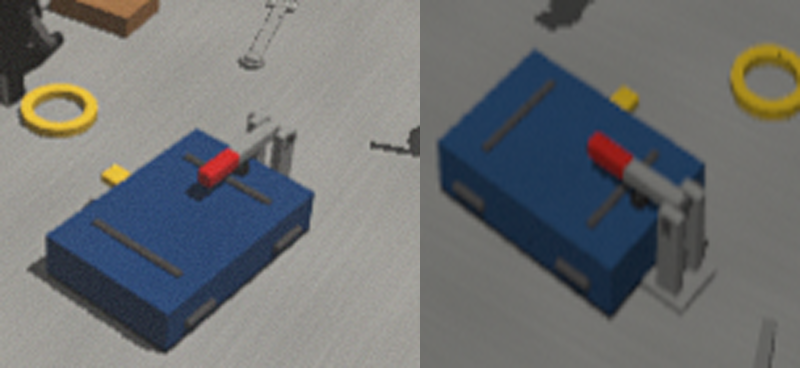

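The picture shows the lid shut, the clamp level with its red grip at (218,168) over the lid, and the robot clear.

```bash
python3 -c "
from workcell import bot, imaging
print(bot.job_done())"
```

```text
the job is handed in; nothing more can be done
None
```

I handed the job in at about 41 s: the gauge and all four caps are in their own pockets, and the lid is shut with the clamp pressed down on it; the judge returned no verdict.

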